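Riddle the resin castings and draw out the small ones

TASK

Put all the resin castings lying on the table into the orange sieve with the others, then take the sieve by its black grip and shake it to and fro from side to side until every small casting has dropped through into the catch tray. Then lift the grip to tip all the large castings over the back into the blue hopper, and let the sieve down level again. After that swing the cabinet door wide open by its handle and pull the white catch tray by its red fin right out of the cabinet and its porch, leaving it flat on the table with all the small castings in it, and leave the jars, cup, can, bottle and brush where they are.

Things in the scene. Friction and masses are not known exactly. Their poses are not given: they have to be found in the camera images.
- stand: Fixed blue and grey riddle stand. Origin on the table under the middle of the level sieve. -x is its front (cabinet with door), facing about world -y, the robot's right; +x its back with the hopper; y is the way the sieve shakes. Body x +-95, y +-154 mm, 122 high under the sieve. Slanted chutes inside lead what falls through the sieve into the catch tray.
- hopper (a point): Middle of the hopper floor, 214 mm behind (+x) the stand's origin, axes as the stand's. Blue open bin for large castings, inside x -110 to +110 and y -145 to +145 mm, side walls 100 and back wall 150 high; a metal slide leads down into it from the sieve's spill edge.
- deck (a point): Middle of the sieve floor's top, z 130 mm when level; moves with the sieve; x to the spill edge, z normal. Slippery steel. Solid strip |y| < 24 mm, slots along x at |y| 24-64 and 74-114, bar between. Inside x -76 to 75, then a spill lip sloping up 0.4 rad, 12 high, open beyond; orange walls 30 high. Castings stay till shaken briskly: over 2 m/s2 slides them; strokes of 40 mm at mean 0.3 m/s do well.
- sieve_grip (a point): The sieve's black upright grip on the middle of its front wall: block 24 (x) by 20 (y) by 50 mm, from 25 to 75 mm above the sieve floor. This point lies in its middle, 60 mm above the floor, 80 mm in front of the deck's centre. Pinched across y from above it can pivot between the fingers as the sieve is tipped. Moves with the sieve.
- sieve_hinge (a point): Middle of the sieve's tipping hinge at its rear edge, 90 mm behind (+x) and 8 mm below the deck's centre; the axis is parallel to the stand's y. It slides along with the sieve.
- shuttle (a joint): Sideways slide of the sieve along the stand's y (m): 0 in the middle, from -0.022 to +0.022, both ends are stops. Slight friction, about 1 N.
- sieve (a joint): Tipping angle of the sieve (rad): 0 level, grows as the grip is lifted, stop at 1.1. It falls back by its own weight (0.6 kg) when let go. From about 0.8 the large castings slide out over the spill lip into the hopper.
- door (a joint): Opening angle of the cabinet door (rad): 0 shut, 1.75 fully open; swings outwards (to the stand's -x), freely with slight friction, and stays where left. Vertical hinge axis at the stand's x -175, y -105 mm.
- door_handle (a point): On the axis of the door's vertical round steel handle bar, diameter 14, from 35 to 190 mm above the table; this point is at 165 mm, to be gripped from above. The bar stands 50 mm out from the door panel (8 thick, 208 wide, 100 high, pale blue-grey), 185 mm from the hinge. Moves with the door.
- catch: White catch tray, loose, about 0.45 kg, standing on the table inside the cabinet under the sieve. Origin under its middle; 170 (x) by 186 (y), 48 mm high outside, walls 4, floor 5; axes at first as the stand's. A red fin sticks out in front (-x). 3 mm play either side between guides that reach to the end of the porch; it slides out straight along -x.
- catch_grip (a point): Grip point on the red fin of the catch tray: 142 mm in front (-x) of the tray's origin, 52 mm up. The fin is 12 thick (y), from x -160 to -120 mm there, top at 72 mm; open above. It stands in the porch between the sieve and the door: stand's x -95 to -175, side walls 56 high at y +-98 to +-106 mm.
- small1: Small resin casting, eight-sided, 28 mm across flats, 24 high, top edge bevelled by 5, 18 g. Origin in the middle of its underside, z up, flats face its x axis and every 45 degrees. Starts in the sieve.
- small2: Small resin casting, eight-sided, 28 mm across flats, 24 high, top edge bevelled by 5, 18 g. Origin in the middle of its underside, z up, flats face its x axis and every 45 degrees. Starts in the sieve.
- small3: Small resin casting, eight-sided, 28 mm across flats, 24 high, top edge bevelled by 5, 18 g. Origin in the middle of its underside, z up, flats face its x axis and every 45 degrees. If present, starts on the table on or near the dark green mat.
- small4: Small resin casting, eight-sided, 28 mm across flats, 24 high, top edge bevelled by 5, 18 g. Origin in the middle of its underside, z up, flats face its x axis and every 45 degrees. If present, starts on the table on or near the dark green mat.
- small5: Small resin casting, eight-sided, 28 mm across flats, 24 high, top edge bevelled by 5, 18 g. Origin in the middle of its underside, z up, flats face its x axis and every 45 degrees. If present, starts on the table on or near the dark green mat.
- small6: Small resin casting, eight-sided, 28 mm across flats, 24 high, top edge bevelled by 5, 18 g. Origin in the middle of its underside, z up, flats face its x axis and every 45 degrees. If present, starts on the table on or near the dark green mat.
- large1: Large resin casting, eight-sided, 60 mm across flats, 48 high, top edge bevelled by 9, about 0.16 kg. Origin in the middle of its underside, z up, flats face its x axis and every 45 degrees. Starts in the sieve.
- large2: Large resin casting, eight-sided, 60 mm across flats, 48 high, top edge bevelled by 9, about 0.16 kg. Origin in the middle of its underside, z up, flats face its x axis and every 45 degrees. If present, starts on the table on or near the dark green mat.
- pigment_jar: Bystander: green glass pigment jar, 54 diameter, 65 high. Leave it alone.
- mixing_cup: Bystander: white mixing cup, 80 diameter, 85 high. Leave it alone.
- resin_bottle: Bystander: clear resin bottle, 64 diameter, 150 high. Leave it alone.
- stir_brush: Bystander: stirring brush lying on the table. Leave it alone.
- hardener_can: Bystander: yellow hardener can, 70 diameter, 100 high. Leave it alone.
Things that resemble listed ones, but are neither listed nor needed, are in the scene too. Leave any purple look-alike of the large1 alone.

How it is judged:
By the outcome, as a careful person would: the job done as asked, in the order asked, and still so for the second after the job is handed in, with the robot touching nothing.
Of small3, small4, small5, small6, large2 only 3 to 5 are there at a start; the rules pass over those that are not, and their reading is None.
At some moment in a run one of small3, small4, small5, small6, large2 may be knocked a few centimetres aside while the robot is not near it.
Once in a run the grip may slacken for a moment while it holds something.
It also fails if it takes over 210 s, if anything falls off the work surface, if the arm or the gripper's body presses on something with over 40 N, if the wrist force passes 120 N, or if a joint passes its speed limit or range.

ROBOT

A 7-joint arm with a two-finger parallel gripper is mounted at the origin on the work surface. World frame = base frame: x ahead of the robot, y to its left, z up, the work surface at z = 0. Lengths are in mm, angles in rad, forces in N, time in s.
With the tool pointing down it reaches from about 400 to 875 mm from the base axis. Payload 4.4 kg.
Tool frame: the origin (TCP) lies midway between the tips of the shut fingers; the grasp point (between the pads) lies 19 mm behind it; z points along the fingers, y is the line along which they close (so a half turn about z gives the same grasp; the last joint's range is limited). The gripper opens to 85 mm and grips with 20 to 120 N. Pads are 22 mm wide; open, the fingers measure 114 mm over their backs; the gripper's body (76 mm by 85 mm) begins 54 mm behind the grasp point. The pads swing forward as they close: fully open they stand 13 mm farther back than shut.
Start: joints at [1.174, 0.628, 0.038, 1.517, -0.027, 0.996, -0.02], TCP at [211.149, -614.764, 194.413] pointing down, gripper open.
Joint ranges: [-3.06, 3.06], [-0.37, 2.12], [-1.25, 1.32], [0.18, 2.47], [-1.1, 4.24], [0.23, 1.98], [-2.94, 2.94]. Speed limits (rad/s): [2.57, 2.57, 3.14, 3.14, 3.14, 3.14, 3.14].

INTERFACE

Orientations are given as [roll, pitch, yaw] about the fixed x, y, z axes, in that order (R = Rz(yaw) Ry(pitch) Rx(roll)).
In Python, from cell import read_state, get_image, finish_job gives the robot as it stands.
- The arm moves only by the tool send_rows, never from a script. Its argument "series" is a list of rows, each an object of numbers: "ax", "ay", "az": the turn, a rotation vector about the tool's x, y, z in rad; "dx", "dy", "dz": the shift along the tool's x, y, z in cm; "hand": the closure, from 0 (fully open) to 1 (shut). In form: [{"ax": .., "ay": .., "az": .., "dx": .., "dy": .., "dz": .., "hand": ..}, ...]. A call has 1 to 10 rows; each row is the pose to reach, as a shift and turn from the pose commanded when the call began, along the tool's axes at that moment; what a row does not reach only later rows make up. A row lasts 1/10 s, in which the tool goes at most 50 mm and 8.59 degrees, less where a joint would pass 70% of its speed; a pose out of reach is approached as far as the arm can. A call with a gripper value outside its range is refused whole. The fingers move at their own pace and stop on an object; the grip force is fixed at half the most. Time passes only in rows, so rows that repeat a pose let the fingers close. It gives the time, the measured TCP pose, the force, the opening and the grip force at its end, in the units of the state.
- read_state(): the state, without advancing time (a new reading comes with each control period).
- get_image(name): name is "scene" or "top" or "wrist"; returns a dict with "pixels" (480x640x3 uint8, red, green, blue), "mtx" (3x3 intrinsics, pixels), "R" (3x3) and "t" (3): a world point X has camera coordinates R X + t. Camera axes: x right, y down, z forward; pixel columns grow to the right and rows downward; lengths in mm; the calibration is good to about 2 mm. A picture is of the moment at which its call begins. There is no depth.
- finish_job(): hands the job in; it is judged then, once.
The state is a dict: "clock": time; "qpos": joint angles; "qd": joint speeds; "tau": joint torques, N m; "eef_pos": TCP position; "tool_rot": TCP orientation; "force": force on the tool from outside, world axes, zero at the start; "torque": the same for the moment, N m; "width": finger opening in mm; "gripper_force": force on a finger pad.
Only numpy, scipy, OpenCV 4.12 (cv2) and the standard library are available. Lean on these libraries where they do the work, as an engineer would, in place of code of your own. Each camera call takes 0.05 s, during which the arm holds its last target. There are 200 camera calls.

## Working session

There is one attempt and no reset: what is moved stays moved. The work goes in short steps, Python scripts to look and compute and a tool call to move; the robot and the scene stay as the last step left them, time stands still between calls to the robot, and variables do not carry over. Pictures are saved under pics/ and viewed, at most 14 in all, crops included, and the job is handed in when it is done.

Besides the shell and the picture viewer there is one more tool, called after "Emit:" as name(argument=value, ...), one argument or row to a line, values as JSON. send_rows: Moves the arm, as the interface text tells. Its arguments: {"type":"object","properties":{"series":{"type":"array","items":{"type":"object","properties":{"ax":{"type":"number"},"ay":{"type":"number"},"az":{"type":"number"},"dx":{"type":"number"},"dy":{"type":"number"},"dz":{"type":"number"},"hand":{"type":"number"}}}}},"required":["series"]}

```bash
mkdir -p pics; ls; cat > h.py <<'E'
import numpy as np, cv2, pickle, json
from cell import read_state, get_image, finish_job
def snap(name,fn,crop=None,scale=1):
    d=get_image(name); pickle.dump(d,open(f'pics/{fn}.pkl','wb')); save(d,fn,crop,scale); return d
def save(d,fn,crop=None,scale=1):
    p=np.array(d['pixels'])[:,:,::-1]
    if crop: p=p[crop[1]:crop[3],crop[0]:crop[2]]
    cv2.imwrite(f'pics/{fn}.png',cv2.resize(p,None,fx=scale,fy=scale,interpolation=cv2.INTER_CUBIC))
def load(fn): return pickle.load(open(f'pics/{fn}.pkl','rb'))
def ray(d,u,v):
    R=np.array(d['R']);t=np.array(d['t']).ravel();K=np.array(d['mtx'])
    return -R.T@t, R.T@np.linalg.solve(K,[u,v,1.])
def atz(d,u,v,z):
    c,r=ray(d,u,v); return c+r*(z-c[2])/r[2]
def tri(*obs):
    A=np.zeros((3,3));b=np.zeros(3)
    for d,u,v in obs:
        c,r=ray(d,u,v); r=r/np.linalg.norm(r); P=np.eye(3)-np.outer(r,r); A+=P;b+=P@c
    return np.linalg.solve(A,b)
def proj(d,X):
    p=np.array(d['mtx'])@(np.array(d['R'])@np.asarray(X,float)+np.array(d['t']).ravel()); return p[:2]/p[2]
E
python3 - <<'E'
from h import *
s=read_state();print(s)
for n in('scene','top'):
    d=snap(n,n+'0',scale=1.25); print(n,ray(d,320,240))
E
```

```text
pics
{'clock': 0.0, 'qpos': array([ 1.17421698,  0.62934067,  0.03843353,  1.51840984, -0.02700536,
        0.99627674, -0.01998793]), 'qd': array([ 0.00082919,  0.00152103, -0.00202597,  0.00015076,  0.00131674,
        0.00013282,  0.000285  ]), 'tau': array([-5.64154307e-04, -5.63392532e+01,  1.22614145e+00, -1.93446708e+01,
        1.10221416e-02,  1.05911450e-02, -3.52813356e-05]), 'eef_pos': array([ 210.90814553, -614.07929447,  193.47915651]), 'tool_rot': array([-3.13967584e+00,  1.63524915e-05,  3.30794390e-01]), 'force': array([ 1.04084757, -0.37998154, -0.51799014]), 'torque': array([-0.02984829,  0.01043972, -0.00423193]), 'gripper_force': 0.0, 'width': 85.2501799924444}
scene (array([1496.68742873,  523.40129206, 1127.74961056]), array([-0.64628067, -0.37264743, -0.66603037]))
top (array([ 386.71022546,  -15.52189909, 1246.35215965]), array([ 0.10957602,  0.01706182, -0.99384585]))
```

View pics/scene0.png

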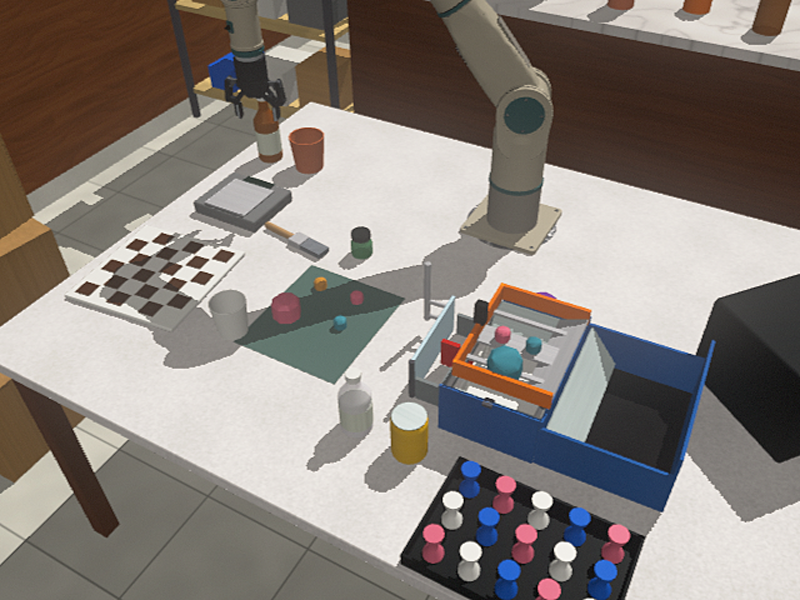

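View pics/top0.png

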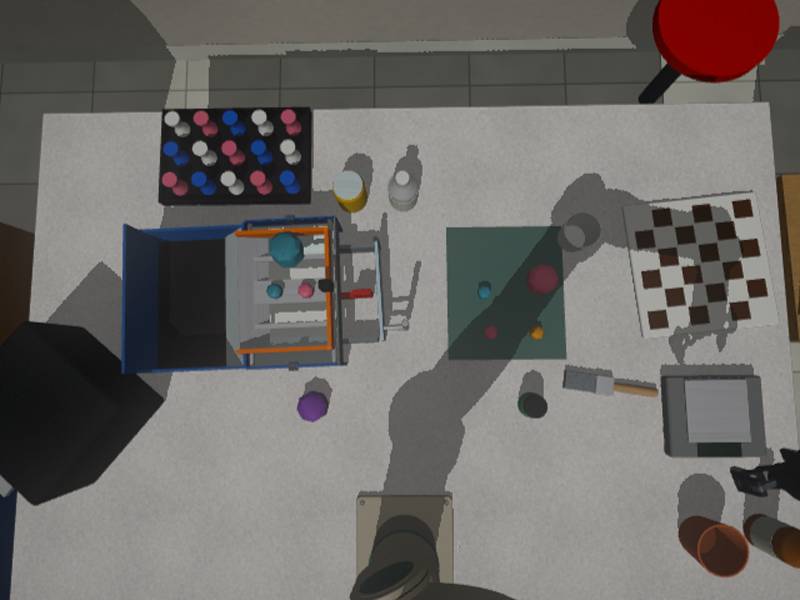

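The scene shows, on the green mat, a large red casting (scene 286,307), and small ones in orange (320,284), pink (357,298) and blue (340,323). The sieve holds a teal large one, a teal small one and a pink small one. The purple look-alike lies apart (top 312,406). I'm enlarging both views to measure.

```bash
python3 - <<'E'
from h import *
a=load('scene0');b=load('top0')
def cr(d,x0,y0,x1,y1,w,h):
    p=np.array(d['pixels'])[y0:y1,x0:x1,::-1]; return cv2.resize(p,(w,h),interpolation=cv2.INTER_CUBIC)
m=np.vstack([cr(b,350,180,470,290,480,440)]); m2=cr(a,190,205,330,310,560,420)
cv2.imwrite('pics/mats.png',np.hstack([cv2.copyMakeBorder(m,0,0,0,0,0)[:420,:400],m2[:, :400]]))
# top stand 2.5x: u 180..340 v 165..305 ; 
cv2.imwrite('pics/stand_t.png',cr(b,90,165,340,305,800,448))
cv2.imwrite('pics/stand_s.png',cr(a,320,200,580,410,780,630)[:600])
E
```

```text
(no output)
```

View pics/mats.png

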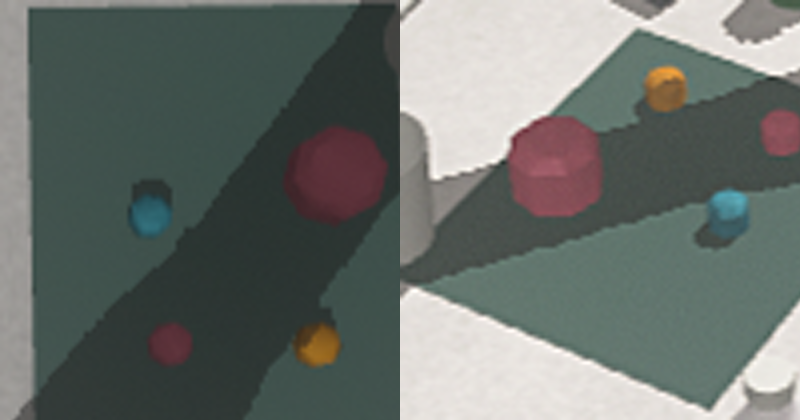

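View pics/stand_t.png

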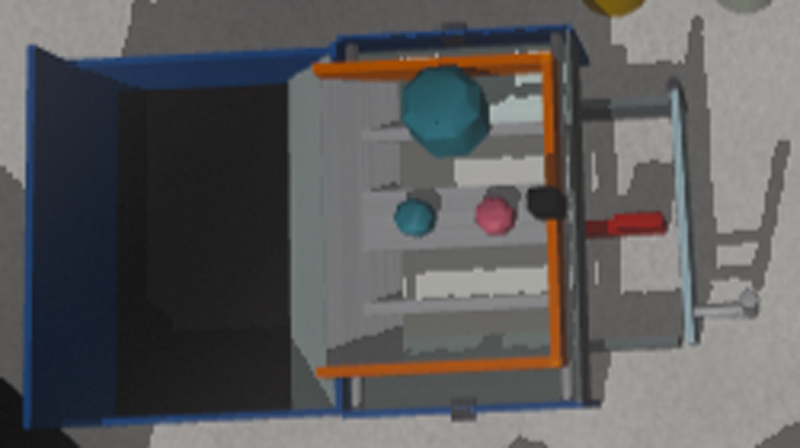

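View pics/stand_s.png

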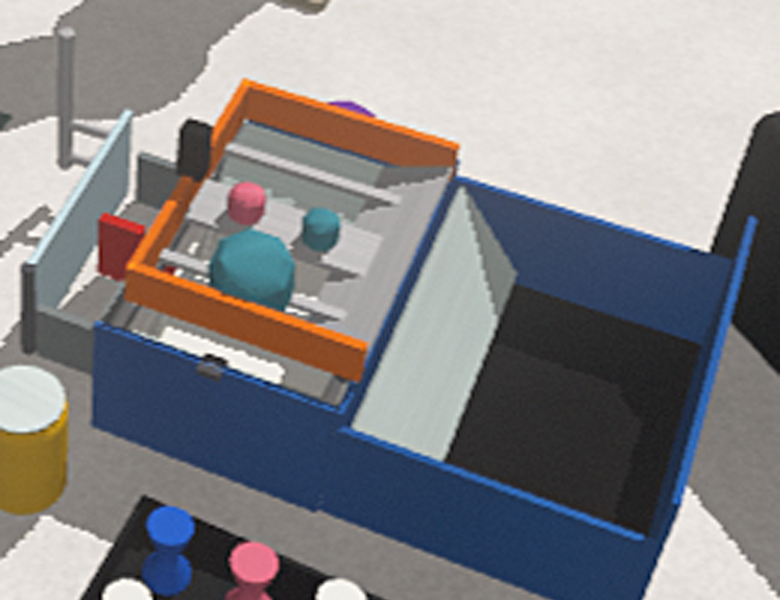

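```bash
python3 - <<'E'
from h import *
np.set_printoptions(precision=1,suppress=True)
a=load('scene0');b=load('top0')
T=lambda x,y:(b,90+x/3.2,165+y/3.2)
S=lambda x,y:(a,320+x/3,200+y/3)
for n,t,s in [('blue',(387.5,233.75),(272,258.25)),('pink',(392.5,266),(285.5,238)),('orange',(429.25,266),(256.5,227.25)),('large',(433.75,223.5),(228.75,246.25))]:
    print(n,tri((b,*t),(a,*s)),atz(b,*t,15),atz(a,*s,12))
print('handle top',tri(T(749,297),S(65,32)), atz(*T(749,297),190))
print('grip top',tri(T(546,203),S(199,127)), atz(*T(546,203),205))
print('door top far corner',tri(T(675,84),S(28,265)))
print('door top near',tri(T(690,342),S(127,113)))
print('hop back L',tri(T(31,47),S(643,537)),'R',tri(T(28,425),S(752,220)))
print('sieve corner front far',tri(T(548,55),S(131,268)),'near',tri(T(560,366),S(247,83)))
print('sieve back far',tri(T(316,70),S(364,346)),'near',tri(T(320,373),S(457,146)))
print('fin front top',tri(T(665,222),S(101,217)),'fin',atz(*T(640,222),72))
for n,x in (('teal s',(415,217)),('pink s',(495,215))): print(n,atz(*T(*x),145))
print('large',atz(*T(443,110),160))
E
```

```text
blue [ 539.  -182.6    8.2] [ 538.1 -181.5   15. ] [ 542.3 -180.4   12. ]
pink [ 449.2 -194.3    7.9] [ 448.7 -193.    15. ] [ 453.2 -191.9   12. ]
orange [ 448.3 -295.2    7. ] [ 447.9 -293.4   15. ] [ 453.  -291.4   12. ]
large [ 564.8 -308.9   19.3] [ 565.5 -310.    15. ] [ 558.6 -314.3   12. ]
handle top [461.2  -7.5 188.2] [460.6  -6.7 190. ]
grip top [530.4 144.4 199.8] [530.3 142.3 205. ]
door top far corner [641.7  53.3 101. ]
door top near [432.1  40.6  94.3]
hop back L [677.4 560.  125.3] R [369.8 549.3 147.7]
sieve corner front far [653.7 148.9 156.5] near [411.4 139.  153.3]
sieve back far [643.9 330.7 157.1] near [407.6 321.6 157.3]
fin front top [532.5  64.3  64.4] fin [532.   84.2  72. ]
teal s [528.6 253.9 145. ]
pink s [529.5 191.2 145. ]
large [610.2 229.9 160. ]
```

```bash
cat >> h.py <<'E'
from scipy.spatial.transform import Rotation as Rn
O=np.array([527.,223.5]);PSI=1.612
def st(x,y,psi=None):
    p=PSI; c,s=np.cos(p),np.sin(p); return O+[c*x-s*y,s*x+c*y]
def inst(X):
    p=PSI;c,s=np.cos(p),np.sin(p); d=np.asarray(X)[:2]-O; return np.array([c*d[0]+s*d[1],-s*d[0]+c*d[1]])
def plan(*wps):
    "wps: (x,y,z,yaw) straight down poses; prints tool shifts (cm), turns"
    s=read_state(); R0=Rn.from_euler('xyz',s['tool_rot']); p0=s['eef_pos']
    print('t %.1f'%s['clock'],'at',np.round(p0,1),np.round(s['tool_rot'],3),'w %.1f'%s['width'],'q',np.round(s['qpos'],2),'F',np.round(s['force'],1))
    for x,y,z,yaw in wps:
        d=R0.inv().apply(np.array([x,y,z])-p0)/10; r=(R0.inv()*Rn.from_euler('xyz',[np.pi,0,yaw])).as_rotvec()
        print((x,y,z),'d',np.round(d,2),'a',np.round(r,3))
E
python3 - <<'E'
from h import *
plan((490,-240,300,1.612))
E
```

```text
t 0.1 at [ 211.  -614.2  193.6] [-3.14   0.     0.331] w 85.5 q [ 1.17  0.63  0.04  1.52 -0.03  1.   -0.02] F [ 0.3  0.7 -0.5]
(490, -240, 300) d [ 38.55 -26.34 -10.6 ] a [-1.000e-03 -1.000e-03 -1.281e+00]
```

Emit:
send_rows(
  series=[
    {"dx": 38.6, "dy": -26.3, "dz": -10.6, "az": -1.281, "hand": 0},
    {"dx": 38.6, "dy": -26.3, "dz": -10.6, "az": -1.281, "hand": 0},
    {"dx": 38.6, "dy": -26.3, "dz": -10.6, "az": -1.281, "hand": 0},
    {"dx": 38.6, "dy": -26.3, "dz": -10.6, "az": -1.281, "hand": 0},
    {"dx": 38.6, "dy": -26.3, "dz": -10.6, "az": -1.281, "hand": 0},
    {"dx": 38.6, "dy": -26.3, "dz": -10.6, "az": -1.281, "hand": 0},
    {"dx": 38.6, "dy": -26.3, "dz": -10.6, "az": -1.281, "hand": 0},
    {"dx": 38.6, "dy": -26.3, "dz": -10.6, "az": -1.281, "hand": 0},
    {"dx": 38.6, "dy": -26.3, "dz": -10.6, "az": -1.281, "hand": 0},
    {"dx": 38.6, "dy": -26.3, "dz": -10.6, "az": -1.281, "hand": 0},
  ],
)

```text
invalid input at $.series[0]: expected keys ax, ay, az, dx, dy, dz, hand
```

Emit:
send_rows(
  series=[
    {"dx": 0, "hand": 0},
    {"dx": 0, "hand": 0},
    {"dx": 0, "hand": 0},
  ],
)

```text
invalid input at $.series[0]: expected keys ax, ay, az, dx, dy, dz, hand
```

```bash
python3 - <<'E'
from h import *
d=snap('wrist','w1',scale=1.25)
plan((490,-240,300,1.612)); print(proj(d,[539,-182,24]),proj(d,[449,-194,24]),proj(d,[449,-294,24]),proj(d,[562,-310,48]))
E
```

```text
t 0.1 at [ 211.  -614.2  193.7] [-3.14   0.     0.331] w 85.6 q [ 1.17  0.63  0.04  1.52 -0.03  1.   -0.02] F [-0.6 -0.4 -0.5]
(490, -240, 300) d [ 38.55 -26.35 -10.59] a [-1.000e-03 -1.000e-03 -1.281e+00]
[-272.98778774 -671.57523236] [-237.92287142 -420.8386822 ] [ -56.22896756 -343.05838768] [ -47.62790696 -692.53324447]
```

View pics/w1.png

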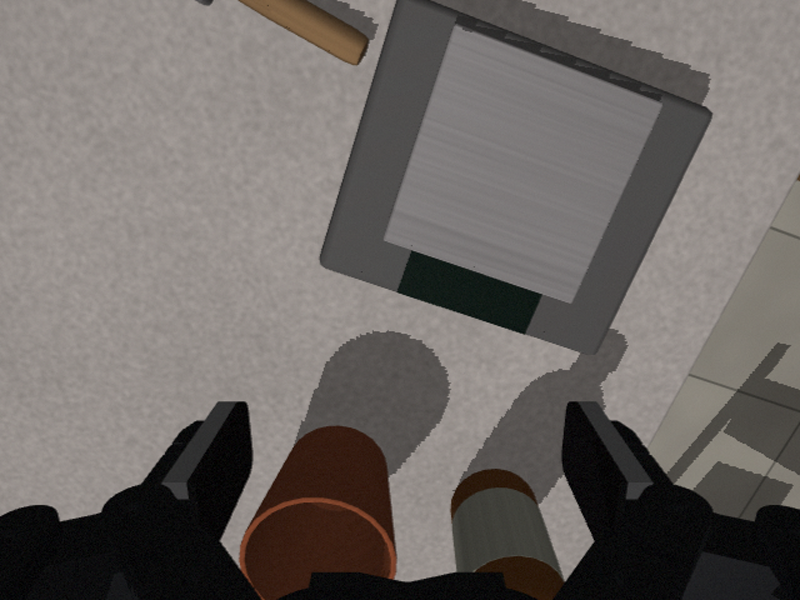

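The move was refused because every key is needed, so this wrist view shows the start place: the scale and a brown cup. I'm resending with all keys.

Emit:
send_rows(
  series=[
    {"ax": 0, "ay": 0, "az": -1.281, "dx": 38.6, "dy": -26.3, "dz": -10.6, "hand": 0},
    {"ax": 0, "ay": 0, "az": -1.281, "dx": 38.6, "dy": -26.3, "dz": -10.6, "hand": 0},
    {"ax": 0, "ay": 0, "az": -1.281, "dx": 38.6, "dy": -26.3, "dz": -10.6, "hand": 0},
    {"ax": 0, "ay": 0, "az": -1.281, "dx": 38.6, "dy": -26.3, "dz": -10.6, "hand": 0},
    {"ax": 0, "ay": 0, "az": -1.281, "dx": 38.6, "dy": -26.3, "dz": -10.6, "hand": 0},
    {"ax": 0, "ay": 0, "az": -1.281, "dx": 38.6, "dy": -26.3, "dz": -10.6, "hand": 0},
    {"ax": 0, "ay": 0, "az": -1.281, "dx": 38.6, "dy": -26.3, "dz": -10.6, "hand": 0},
    {"ax": 0, "ay": 0, "az": -1.281, "dx": 38.6, "dy": -26.3, "dz": -10.6, "hand": 0},
    {"ax": 0, "ay": 0, "az": -1.281, "dx": 38.6, "dy": -26.3, "dz": -10.6, "hand": 0},
    {"ax": 0, "ay": 0, "az": -1.281, "dx": 38.6, "dy": -26.3, "dz": -10.6, "hand": 0},
  ],
)

```text
clock: 1.15
eef_pos: [493.4, -236.3, 301.4]
tool_rot: [3.139, -0.001, 1.618]
force: [-0.5, 0.3, -0.8]
width: 85.2
gripper_force: 0.0
```

```bash
python3 - <<'E'
from h import *
plan((490,-240,300,1.612))
E
```

```text
t 1.1 at [ 493.4 -236.3  301.4] [ 3.139e+00 -1.000e-03  1.618e+00] w 85.2 q [ 0.66  0.39 -0.37  1.65  0.15  1.13  0.29] F [-0.5  0.3 -0.8]
(490, -240, 300) d [-0.36 -0.36  0.14] a [ 0.003 -0.001  0.006]
```

```bash
python3 - <<'E'
from h import *
d=snap('wrist','w2',scale=1.25)
plan((538,-182,120,1.612),(538,-182,1,1.612))
for X in ([539,-182,24],[449,-194,24],[449,-294,24],[562,-310,48]): print(proj(d,X)*1.25)
E
```

```text
t 1.2 at [ 496.5 -232.4  302.3] [ 3.135 -0.004  1.622] w 85.6 q [ 0.65  0.39 -0.38  1.65  0.15  1.13  0.29] F [3.6 2.7 1.5]
(538, -182, 120) d [ 4.75  4.29 18.27] a [ 0.006 -0.004  0.01 ]
(538, -182, 1) d [ 4.71  4.22 30.17] a [ 0.006 -0.004  0.01 ]
[464.27367577 162.59926251]
[354.13318437 172.26921784]
[352.09069374 288.71714493]
[482.1533551 320.662884 ]
```

View pics/w2.png

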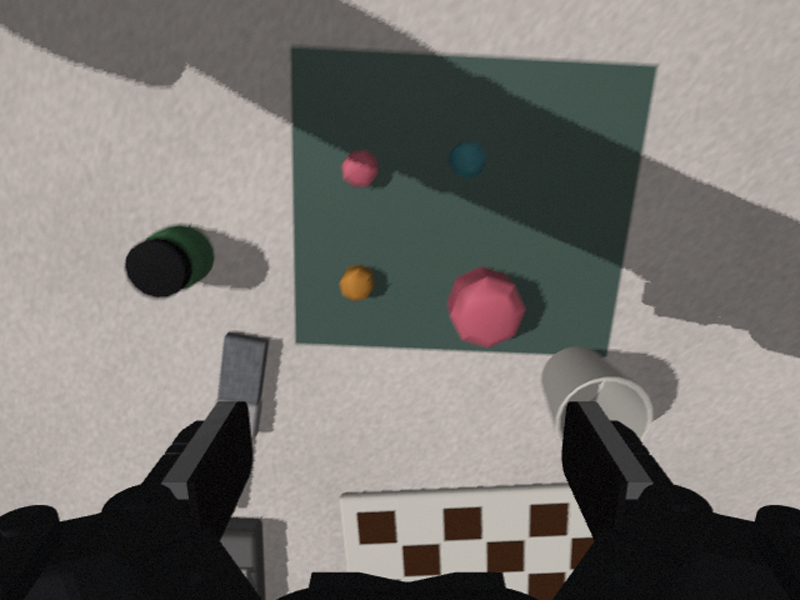

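Wrist view: blue small (468,159), pink small (360,170), orange small (357,284), large red (486,307), with cup and jar clear of them.

```bash
python3 - <<'E'
from h import *
np.set_printoptions(precision=1,suppress=True)
a=load('scene0');b=load('top0');w=load('w2')
for n,t,s,q,z in [('blue',(387.5,233.75),(272,258.25),(468,159),14),('pink',(392.5,266),(285.5,238),(360,170),14),('orange',(429.25,266),(256.5,227.25),(357,284),14),('large',(433.75,223.5),(228.75,246.25),(486,306),26)]:
    print(n,tri((b,*t),(a,*s),(w,q[0]/1.25,q[1]/1.25)),atz(b,*t,z),atz(a,*s,z),atz(w,q[0]/1.25,q[1]/1.25,z))
plan((540,-182,120,1.612))
E
```

```text
blue [ 541.1 -181.    10.9] [ 538.2 -181.7   14. ] [ 544.  -179.2   14. ] [ 543.  -179.5   14. ]
pink [ 450.7 -193.5    9. ] [ 448.8 -193.2   14. ] [ 455.  -190.6   14. ] [ 453.  -192.7   14. ]
orange [ 449.9 -294.4    8. ] [ 448.  -293.7   14. ] [ 454.8 -289.9   14. ] [ 452.4 -292.4   14. ]
large [ 566.6 -307.    21.4] [ 563.9 -307.4   26. ] [ 570.4 -303.8   26. ] [ 567.9 -303.8   26. ]
t 1.2 at [ 496.5 -232.4  302.3] [ 3.1 -0.   1.6] w 85.6 q [ 0.7  0.4 -0.4  1.6  0.1  1.1  0.3] F [3.6 2.7 1.5]
(540, -182, 120) d [ 4.7  4.5 18.3] a [ 0. -0.  0.]
```

Emit:
send_rows(
  series=[
    {"ax": 0, "ay": 0, "az": 0, "dx": 2, "dy": 2, "dz": 3, "hand": 0},
    {"ax": 0, "ay": 0, "az": 0, "dx": 4, "dy": 4, "dz": 7, "hand": 0},
    {"ax": 0, "ay": 0, "az": 0, "dx": 5.74, "dy": 5.29, "dz": 11, "hand": 0},
    {"ax": 0, "ay": 0, "az": 0, "dx": 5.74, "dy": 5.29, "dz": 15, "hand": 0},
    {"ax": 0, "ay": 0, "az": 0, "dx": 5.74, "dy": 5.29, "dz": 18, "hand": 0},
    {"ax": 0, "ay": 0, "az": 0, "dx": 5.74, "dy": 5.29, "dz": 20, "hand": 0},
    {"ax": 0, "ay": 0, "az": 0, "dx": 5.74, "dy": 5.29, "dz": 21, "hand": 0},
    {"ax": 0, "ay": 0, "az": 0, "dx": 5.74, "dy": 5.29, "dz": 21, "hand": 0},
    {"ax": 0, "ay": 0, "az": 0, "dx": 5.74, "dy": 5.29, "dz": 21, "hand": 0},
  ],
)

```text
clock: 2.1
eef_pos: [541.9, -181.4, 91.2]
tool_rot: [3.14, 0.0, 1.611]
force: [0.6, 0.4, 0.6]
width: 85.7
gripper_force: 0.0
```

```bash
python3 - <<'E'
from h import *
plan((541,-180.5,0,1.612))
E
```

```text
t 2.1 at [ 541.9 -181.4   91.2] [3.14  0.    1.611] w 85.7 q [ 0.47  0.66 -0.3   1.83  0.29  0.69  0.04] F [0.6 0.4 0.6]
(541, -180.5, 0) d [ 0.1  -0.1   9.12] a [ 0.001  0.    -0.001]
```

Emit:
send_rows(
  series=[
    {"ax": 0, "ay": 0, "az": 0, "dx": 0, "dy": 0, "dz": 3, "hand": 0},
    {"ax": 0, "ay": 0, "az": 0, "dx": 0, "dy": 0, "dz": 6, "hand": 0},
    {"ax": 0, "ay": 0, "az": 0, "dx": 0, "dy": 0, "dz": 8, "hand": 0},
    {"ax": 0, "ay": 0, "az": 0, "dx": 0, "dy": 0, "dz": 8.9, "hand": 0},
    {"ax": 0, "ay": 0, "az": 0, "dx": 0, "dy": 0, "dz": 8.9, "hand": 0.3},
    {"ax": 0, "ay": 0, "az": 0, "dx": 0, "dy": 0, "dz": 8.9, "hand": 0.7},
    {"ax": 0, "ay": 0, "az": 0, "dx": 0, "dy": 0, "dz": 8.9, "hand": 1},
    {"ax": 0, "ay": 0, "az": 0, "dx": 0, "dy": 0, "dz": 8.9, "hand": 1},
    {"ax": 0, "ay": 0, "az": 0, "dx": 0, "dy": 0, "dz": 8.9, "hand": 1},
    {"ax": 0, "ay": 0, "az": 0, "dx": 0, "dy": 0, "dz": 8.9, "hand": 1},
  ],
)

```text
clock: 3.1
eef_pos: [541.5, -181.3, 1.8]
tool_rot: [3.141, 0.0, 1.612]
force: [0.4, -0.2, -0.1]
width: -0.0
gripper_force: 0.0
```

```bash
python3 - <<'E'
from h import *
t=st(-1,12);print(t,st(60,0),st(-60,0),st(0,80))
plan((541,-181,180,1.612),(*t,200,1.612))
print(read_state()['gripper_force'])
E
```

```text
[515.05137703 222.00654457] [524.52847908 283.44907492] [529.47152092 163.55092508] [447.0679001  220.20463877]
t 3.1 at [ 541.5 -181.3    1.8] [3.141 0.    1.612] w -0.0 q [ 0.42  0.8  -0.24  1.88  0.36  0.5  -0.02] F [ 0.4 -0.2 -0.1]
(541, -181, 180) d [  0.02  -0.04 -17.82] a [ 0.001  0.    -0.   ]
(np.float64(515.0513770303523), np.float64(222.00654456738508), 200) d [ 40.4   -0.98 -19.83] a [ 0.001  0.    -0.   ]
0.0
```

Emit:
send_rows(
  series=[
    {"ax": 0, "ay": 0, "az": 0, "dx": 0, "dy": 0, "dz": 0, "hand": 0.4},
    {"ax": 0, "ay": 0, "az": 0, "dx": 0, "dy": 0, "dz": 0, "hand": 0},
    {"ax": 0, "ay": 0, "az": 0, "dx": -2, "dy": 0, "dz": -4, "hand": 0},
    {"ax": 0, "ay": 0, "az": 0, "dx": -4, "dy": 0, "dz": -9, "hand": 0},
    {"ax": 0, "ay": 0, "az": 0, "dx": -6, "dy": 0, "dz": -14, "hand": 0},
    {"ax": 0, "ay": 0, "az": 0, "dx": -7, "dy": 0, "dz": -18, "hand": 0},
    {"ax": 0, "ay": 0, "az": 0, "dx": -7, "dy": 0, "dz": -20, "hand": 0},
    {"ax": 0, "ay": 0, "az": 0, "dx": -7, "dy": 0, "dz": -20, "hand": 0},
  ],
)

```text
clock: 3.9
eef_pos: [546.4, -252.4, 205.2]
tool_rot: [3.135, 0.003, 1.61]
force: [-0.4, 0.3, 0.2]
width: 85.4
gripper_force: 0.0
```

```bash
python3 - <<'E'
from h import *
d=snap('wrist','w3',scale=1.25)
plan((490,-240,200,1.612))
for X in ([541,-181,24],[451,-193,24],[451,-293,24],[567,-306,48]): print(proj(d,X)*1.25)
E
```

```text
t 4.0 at [ 544.9 -251.5  202.9] [3.139e+00 1.000e-03 1.611e+00] w 85.6 q [ 0.62  0.57 -0.37  1.65  0.24  0.97  0.21] F [-0.5  0.2 -1.3]
(490, -240, 200) d [ 1.37 -5.44  0.27] a [ 0.003  0.001 -0.001]
[400.52278579 138.50968231]
[259.53237688 152.2814306 ]
[265.92649175 300.6492285 ]
[432.58696949 336.35404038]
```

View pics/w3.png

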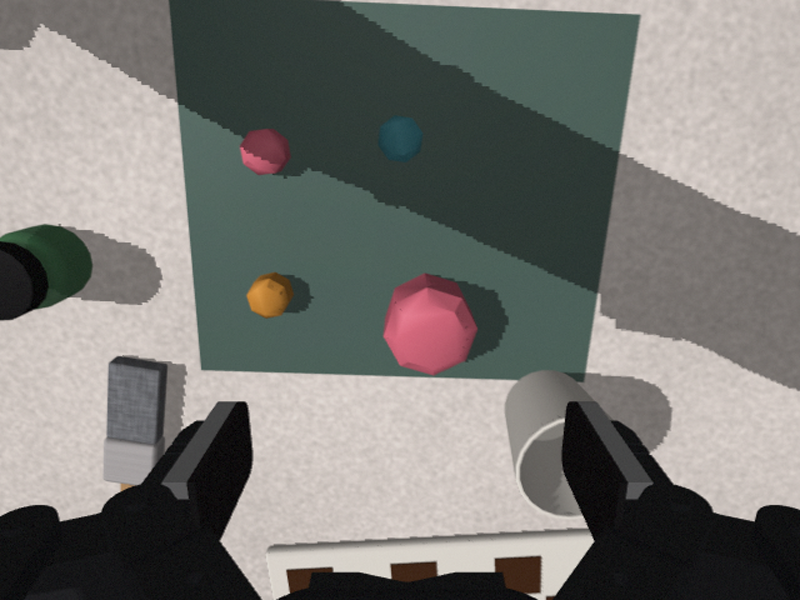

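The wrist view shows the blue one still at (400,138), pink (265,151), orange (270,295) and large (430,325), so the fingers closed on nothing. Next I check the TCP against the camera.

```bash
python3 - <<'E'
from h import *
np.set_printoptions(precision=1,suppress=True)
w=load('w3');b=load('top0')
s=read_state();p=s['eef_pos'];R=Rn.from_euler('xyz',s['tool_rot'])
for o in ([0,0,0],[0,42,-13],[0,-42,-13],[0,42,-40]): print(o,proj(w,p+R.apply(o))*1.25)
print('cam',ray(w,320,240), p)
for n,q,z in (('blue',(400,138),14),('pink',(265,151),14),('orange',(270,295),14),('large',(430,325),26)): print(n,atz(w,q[0]/1.25,q[1]/1.25,z))
d=snap('top','top1',crop=(340,170,480,290),scale=5)
d=snap('scene','sc1')
hsv=cv2.cvtColor(np.array(d['pixels']),cv2.COLOR_RGB2HSV)
for f in('scene0','sc1','top0','top1'):
    dd=load(f); hsv=cv2.cvtColor(np.array(dd['pixels']),cv2.COLOR_RGB2HSV).astype(int)
    m=((hsv[...,0]>93)&(hsv[...,0]<108)&(hsv[...,1]>110)).astype(np.uint8)
    n,_,sta,c=cv2.connectedComponentsWithStats(m)
    print(f,[(c[i],sta[i,4]) for i in range(1,n) if 20<sta[i,4]<400])
E
```

```text
[0, 0, 0] [402.5 352.4]
[0, 42, -13] [526.  367.2]
[0, -42, -13] [278.7 367.9]
[0, 42, -40] [545.8 406.3]
cam (array([ 542. , -173.7,  383.3]), array([ 0. , -0.3, -1. ])) [ 544.9 -251.5  202.9]
blue [ 540.6 -180.9   14. ]
pink [ 452.1 -192.6   14. ]
orange [ 451.5 -292.    14. ]
large [ 566.3 -306.2   26. ]
scene0 [(array([272. , 255.5]), np.int32(46)), (array([427.2, 273.1]), np.int32(63)), (array([552.9, 336.9]), np.int32(24)), (array([548.6, 352.2]), np.int32(37)), (array([496.1, 365.8]), np.int32(136)), (array([492. , 371.9]), np.int32(21))]
sc1 [(array([427.2, 273.2]), np.int32(64)), (array([548. , 354.9]), np.int32(47)), (array([511.1, 371.3]), np.int32(97))]
top0 [(array([218.7, 232.5]), np.int32(94)), (array([387.1, 233.5]), np.int32(84))]
top1 [(array([218.7, 232.5]), np.int32(93)), (array([387.3, 233. ]), np.int32(66))]
```

```bash
python3 - <<'E'
from h import *
s=read_state();p=s['eef_pos'];print(p)
a=load('sc1');b=load('top1')
out=[]
for d in(a,b):
    u,v=proj(d,p); print(u,v); x0,y0=int(u)-60,int(v)-90
    c=np.array(d['pixels'])[y0:y0+150,x0:x0+100,::-1]; c=cv2.resize(c,(400,600),interpolation=cv2.INTER_CUBIC)
    R=Rn.from_euler('xyz',s['tool_rot'])
    for o,col in (([0,0,0],(0,255,0)),([0,42,-13],(0,255,255)),([0,-42,-13],(255,255,0))):
        q=(proj(d,p+R.apply(o))-[x0,y0])*4; cv2.circle(c,(int(q[0]),int(q[1])),4,col,-1)
    out.append(c)
cv2.imwrite('pics/g.png',np.hstack(out))
E
```

```text
[ 543.22294083 -250.55273075  200.31871612]
243.82522548390943 196.6563518834412
427.23037999090775 221.6120526265533
```

View pics/g.png

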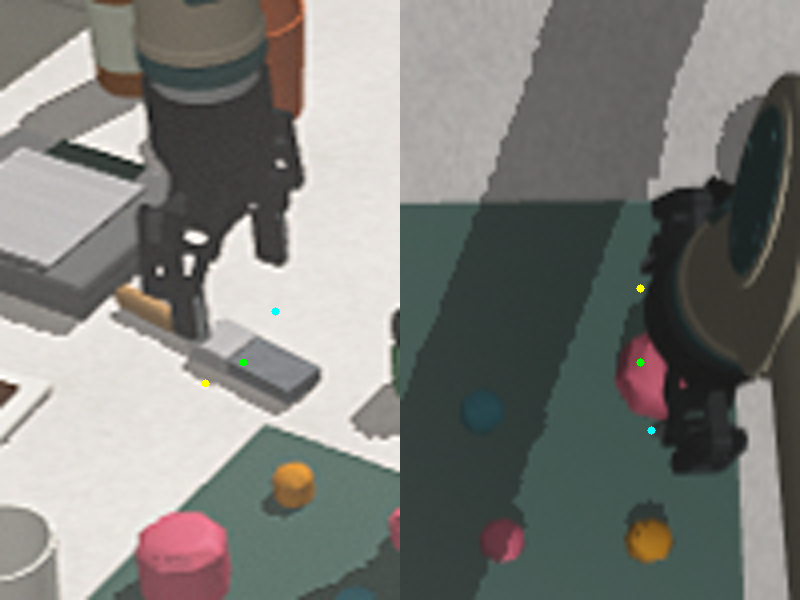

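The fingertips appear well away from the reported TCP: in scene they're at (195,340) and (275,262) on this crop, against my markers at (205,383) and (275,311). I'll work out the real offset from the views.

```bash
python3 - <<'E'
from h import *
np.set_printoptions(precision=1,suppress=True)
a=load('sc1');b=load('top1');w=load('w3')
print('base corners z~15',atz(b,357/1.25,493/1.25,15),atz(b,453/1.25,493/1.25,15), 'K',w['mtx'])
# scene crop origin
x0,y0=243-60,196-90
tl=(a,x0+195/4,y0+340/4); tr=(a,x0+275/4,y0+262/4)
# wrist finger tips inner corner 
for name,s_,wq in (('+y?',tl,(580,404)),('-y?',tr,(235,404)),('sw',tl,(235,404)),('sw2',tr,(580,404))):
    X=tri(s_,(w,wq[0]/1.25,wq[1]/1.25)); print(name,X,'reproj',proj(a,X)-s_[1:],proj(w,X)*1.25-wq)
print(w['R'],ray(w,320,240))
E
```

```text
base corners z~15 [108.  100.7  15. ] [ 107.6 -104.2   15. ] K [[431.7   0.  325.3]
 [  0.  431.7 241.5]
 [  0.    0.    1. ]]
+y? [ 593.1 -244.4  253.2] reproj [0.4 0.2] [1.  3.9]
-y? [ 499.5 -248.4  252.1] reproj [0.5 0.2] [1.3 4.4]
sw [ 463.7 -334.8  128.6] reproj [6.1 2. ] [10.9 31. ]
sw2 [ 566.7 -203.9  313.5] reproj [-2.2 -1.5] [-10.6 -45. ]
[[ 1.   0.   0. ]
 [ 0.  -1.   0.3]
 [ 0.  -0.3 -1. ]] (array([ 542. , -173.7,  383.3]), array([ 0. , -0.3, -1. ]))
```

Two views put the open fingertips at z≈252 with the reported TCP at 203: about 50 mm rather than the expected 13. So the real shut tips sit ~37 mm short of the reported TCP. I'll descend further, watching the force.

Emit:
send_rows(
  series=[
    {"ax": 0, "ay": 0, "az": 0, "dx": 2, "dy": 0, "dz": 3, "hand": 0},
    {"ax": 0, "ay": 0, "az": 0, "dx": 5, "dy": 0, "dz": 7, "hand": 0},
    {"ax": 0, "ay": 0, "az": 0, "dx": 7, "dy": 0, "dz": 11, "hand": 0},
    {"ax": 0, "ay": 0, "az": 0, "dx": 7, "dy": 0, "dz": 15, "hand": 0},
    {"ax": 0, "ay": 0, "az": 0, "dx": 7, "dy": 0, "dz": 18, "hand": 0},
    {"ax": 0, "ay": 0, "az": 0, "dx": 7, "dy": 0, "dz": 20, "hand": 0},
    {"ax": 0, "ay": 0, "az": 0, "dx": 7, "dy": 0, "dz": 21, "hand": 0},
    {"ax": 0, "ay": 0, "az": 0, "dx": 7, "dy": 0, "dz": 21.5, "hand": 0},
    {"ax": 0, "ay": 0, "az": 0, "dx": 7, "dy": 0, "dz": 22, "hand": 0},
    {"ax": 0, "ay": 0, "az": 0, "dx": 7, "dy": 0, "dz": 22, "hand": 0},
  ],
)

```text
clock: 5.05
eef_pos: [541.4, -181.1, -18.5]
tool_rot: [3.141, 0.0, 1.612]
force: [-0.7, -0.1, -0.3]
width: 85.3
gripper_force: 0.0
```

Emit:
send_rows(
  series=[
    {"ax": 0, "ay": 0, "az": 0, "dx": 0, "dy": 0, "dz": 0.5, "hand": 0},
    {"ax": 0, "ay": 0, "az": 0, "dx": 0, "dy": 0, "dz": 1.0, "hand": 0},
    {"ax": 0, "ay": 0, "az": 0, "dx": 0, "dy": 0, "dz": 1.0, "hand": 0.3},
    {"ax": 0, "ay": 0, "az": 0, "dx": 0, "dy": 0, "dz": 1.0, "hand": 0.7},
    {"ax": 0, "ay": 0, "az": 0, "dx": 0, "dy": 0, "dz": 1.0, "hand": 1},
    {"ax": 0, "ay": 0, "az": 0, "dx": 0, "dy": 0, "dz": 1.0, "hand": 1},
    {"ax": 0, "ay": 0, "az": 0, "dx": 0, "dy": 0, "dz": 1.0, "hand": 1},
    {"ax": 0, "ay": 0, "az": 0, "dx": 0, "dy": 0, "dz": 1.0, "hand": 1},
  ],
)

```text
clock: 5.85
eef_pos: [541.6, -181.2, -28.0]
tool_rot: [3.141, 0.0, 1.612]
force: [-1.2, -0.4, 5.0]
width: 26.0
gripper_force: 58.9
```

Emit:
send_rows(
  series=[
    {"ax": 0, "ay": 0, "az": 0, "dx": 0, "dy": 0, "dz": -2, "hand": 1},
    {"ax": 0, "ay": 0, "az": 0, "dx": 0, "dy": 0, "dz": -6, "hand": 1},
    {"ax": 0, "ay": 0, "az": 0, "dx": 0, "dy": 0, "dz": -11, "hand": 1},
    {"ax": 0, "ay": 0, "az": 0, "dx": 2, "dy": -0.1, "dz": -16, "hand": 1},
    {"ax": 0, "ay": 0, "az": 0, "dx": 5, "dy": -0.2, "dz": -20, "hand": 1},
    {"ax": 0, "ay": 0, "az": 0, "dx": 9, "dy": -0.3, "dz": -23, "hand": 1},
    {"ax": 0, "ay": 0, "az": 0, "dx": 13.5, "dy": -0.4, "dz": -24, "hand": 1},
    {"ax": 0, "ay": 0, "az": 0, "dx": 18, "dy": -0.5, "dz": -24, "hand": 1},
    {"ax": 0, "ay": 0, "az": 0, "dx": 22.5, "dy": -0.6, "dz": -24, "hand": 1},
    {"ax": 0, "ay": 0, "az": 0, "dx": 27, "dy": -0.7, "dz": -24, "hand": 1},
  ],
)

```text
clock: 6.85
eef_pos: [522.9, 89.9, 211.7]
tool_rot: [3.141, 0.0, 1.611]
force: [0.7, 0.5, 0.2]
width: 25.6
gripper_force: 59.2
```

Emit:
send_rows(
  series=[
    {"ax": 0, "ay": 0, "az": 0, "dx": 4, "dy": -0.1, "dz": 0, "hand": 1},
    {"ax": 0, "ay": 0, "az": 0, "dx": 8, "dy": -0.2, "dz": 0, "hand": 1},
    {"ax": 0, "ay": 0, "az": 0, "dx": 11, "dy": -0.3, "dz": 0, "hand": 1},
    {"ax": 0, "ay": 0, "az": 0, "dx": 13, "dy": -0.3, "dz": 0, "hand": 1},
    {"ax": 0, "ay": 0, "az": 0, "dx": 13.4, "dy": -0.3, "dz": 0, "hand": 1},
    {"ax": 0, "ay": 0, "az": 0, "dx": 13.4, "dy": -0.3, "dz": 0, "hand": 1},
    {"ax": 0, "ay": 0, "az": 0, "dx": 13.4, "dy": -0.3, "dz": 0, "hand": 1},
  ],
)

```text
clock: 7.55
eef_pos: [515.0, 220.1, 211.2]
tool_rot: [-3.141, 0.002, 1.61]
force: [0.5, -0.9, -0.6]
width: 25.9
gripper_force: 59.2
```

```bash
python3 - <<'E'
from h import *
d=snap('wrist','w4',scale=1.25)
t=st(-1,12); plan((*t,205,1.612),(*t,105,1.612))
G=[*st(-80,0),205]; print(G,proj(d,G)*1.25)
E
```

```text
t 7.6 at [515.2 220.  211.3] [-3.141e+00  1.000e-03  1.609e+00] w 26.1 q [-0.18  0.5  -0.41  1.74  0.24  0.94 -0.65] F [0.8 0.5 0.7]
(np.float64(515.0513770303523), np.float64(222.00654456738508), 205) d [ 0.2  -0.    0.63] a [-0.     0.001 -0.003]
(np.float64(515.0513770303523), np.float64(222.00654456738508), 105) d [ 0.22 -0.   10.63] a [-0.     0.001 -0.003]
[np.float64(530.2953612257828), np.float64(143.5679001002), 205] [436.21514835 522.81156456]
```

View pics/w4.png

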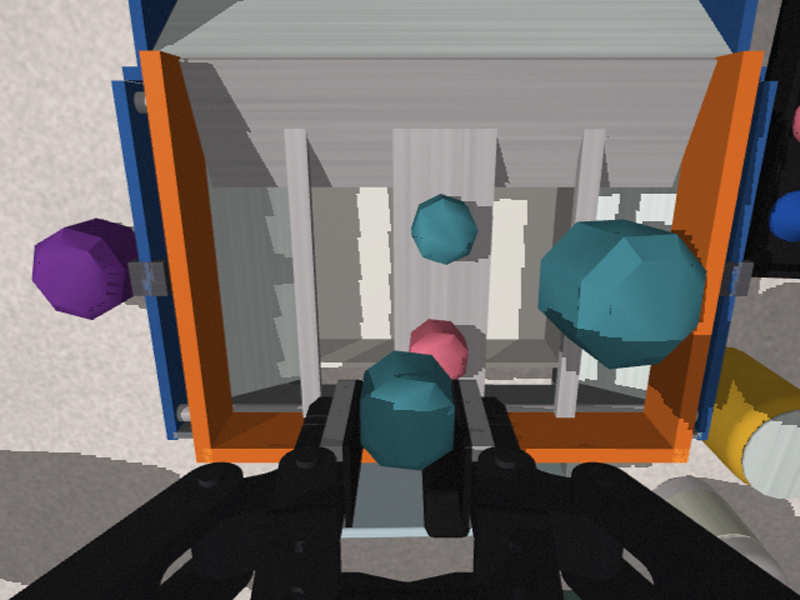

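Wrist view: blue is held at (407,410). The sieve has the teal small at (444,229), pink small at (438,350) and teal large at (622,293). The solid strip is between (393..497) at row 130.

```bash
python3 - <<'E'
from h import *
np.set_printoptions(precision=1,suppress=True)
d=load('w4')
for n,q,z in (('teal',(444,229),143),('pink',(438,350),143),('large',(622,293),155),('strip L',(393,130),130),('strip R',(497,130),130),('bar L end',(312,415),130),('barR end',(566,415),130),('wall top FL',(212,462),160),('wall top FR',(688,462),160),('wall BL',(142,52),160),('wall BR',(762,52),160)):
    X=atz(d,q[0]/1.25,q[1]/1.25,z); print(n,X,'stand',inst(X))
print(inst(read_state()['eef_pos']))
E
```

```text
teal [530.9 254.9 143. ] stand [31.2 -5.2]
pink [531.6 194.7 143. ] stand [-28.9  -3.4]
large [612.5 231.  155. ] stand [  4.  -85.8]
strip L [505.8 297.3 130. ] stand [74.6 18.1]
strip R [553.4 299.2 130. ] stand [ 74.5 -29.5]
bar L end [466.6 148.5 130. ] stand [-72.4  63.5]
barR end [604.1 153.9 130. ] stand [-72.7 -74.2]
wall top FL [422.1 137.8 160. ] stand [-81.3 108.4]
wall top FR [657.1 146.9 160. ] stand [ -81.9 -126.8]
wall BL [408.2 322.5 160. ] stand [103.8 114.6]
wall BR [648.9 331.9 160. ] stand [ 103.3 -126.3]
[-3. 12.]
```

Emit:
send_rows(
  series=[
    {"ax": 0, "ay": 0, "az": 0, "dx": 0.4, "dy": 0.53, "dz": 3, "hand": 1},
    {"ax": 0, "ay": 0, "az": 0, "dx": 0.4, "dy": 0.53, "dz": 6, "hand": 1},
    {"ax": 0, "ay": 0, "az": 0, "dx": 0.4, "dy": 0.53, "dz": 8.5, "hand": 1},
    {"ax": 0, "ay": 0, "az": 0, "dx": 0.4, "dy": 0.53, "dz": 10, "hand": 1},
    {"ax": 0, "ay": 0, "az": 0, "dx": 0.4, "dy": 0.53, "dz": 10.5, "hand": 1},
    {"ax": 0, "ay": 0, "az": 0, "dx": 0.4, "dy": 0.53, "dz": 10.7, "hand": 1},
    {"ax": 0, "ay": 0, "az": 0, "dx": 0.4, "dy": 0.53, "dz": 10.7, "hand": 1},
    {"ax": 0, "ay": 0, "az": 0, "dx": 0.4, "dy": 0.53, "dz": 10.7, "hand": 0.6},
    {"ax": 0, "ay": 0, "az": 0, "dx": 0.4, "dy": 0.53, "dz": 10.7, "hand": 0.5},
    {"ax": 0, "ay": 0, "az": 0, "dx": 0.4, "dy": 0.53, "dz": 10.7, "hand": 0.5},
  ],
)

```text
clock: 8.6
eef_pos: [520.3, 226.5, 105.1]
tool_rot: [3.14, -0.0, 1.612]
force: [-0.1, 0.4, 0.5]
width: 42.9
gripper_force: 0.0
```

Emit:
send_rows(
  series=[
    {"ax": 0, "ay": 0, "az": 0, "dx": 0, "dy": 0, "dz": -2, "hand": 0.5},
    {"ax": 0, "ay": 0, "az": 0, "dx": 0, "dy": 0, "dz": -6, "hand": 0.4},
    {"ax": 0, "ay": 0, "az": 0, "dx": 0, "dy": 0, "dz": -9, "hand": 0},
    {"ax": 0, "ay": 0, "az": 0, "dx": 0, "dy": 0, "dz": -10.5, "hand": 0},
    {"ax": 0, "ay": 0, "az": 0, "dx": 0, "dy": 0, "dz": -10.5, "hand": 0},
  ],
)

```text
clock: 9.1
eef_pos: [521.5, 227.3, 212.1]
tool_rot: [3.136, -0.002, 1.612]
force: [-0.5, 0.3, -0.7]
width: 85.3
gripper_force: 0.0
```

```bash
sed -i 's/^O=.*;/O=np.array([532.3,223.7]);/' h.py; python3 - <<'E'
from h import *
d=snap('wrist','w5',scale=1.25); save(d,'w5c',crop=(120,60,600,360))
snap('top','top2')
plan((451,-193,200,1.612),(451,-193,-28,1.612))
for X in ([451,-193,24],[451,-293,24],[566,-306,48]): print(proj(load('top2'),X))
def blobs(f):
    hsv=cv2.cvtColor(np.array(load(f)['pixels']),cv2.COLOR_RGB2HSV).astype(int)
    m=((hsv[...,1]>90)&(hsv[...,2]>60)).astype(np.uint8); n,_,s,c=cv2.connectedComponentsWithStats(m)
    return [(np.round(c[i],1),int(s[i,4])) for i in range(1,n) if 30<s[i,4]<500 and 340<c[i][0]<470 and 170<c[i][1]<300]
print(blobs('top0'),blobs('top2'))
E
```

```text
t 9.2 at [519.7 226.1 209.2] [-3.142  0.     1.612] w 85.2 q [-0.19  0.52 -0.41  1.73  0.25  0.95 -0.66] F [ 0.5 -0.3 -0.6]
(451, -193, 200) d [-41.59  -8.57   0.93] a [-0.  0. -0.]
(451, -193, -28) d [-41.58  -8.57  23.73] a [-0.  0. -0.]
[392.9471183  264.99853793]
[429.79006939 264.69409449]
[435.13390776 221.53616842]
[(array([433.4, 223.4]), 446), (array([387.1, 233.5]), 94), (array([392.2, 265.6]), 84), (array([428.8, 265.9]), 102)] [(array([433.3, 223.5]), 456), (array([392.1, 265.7]), 88), (array([428.7, 265.7]), 103)]
```

View pics/w5c.png

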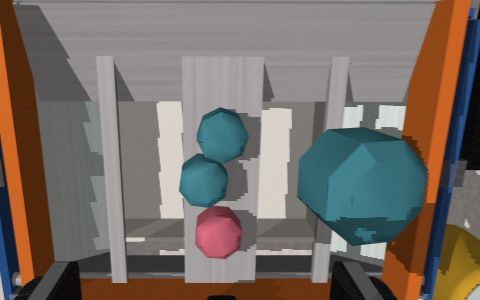

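The blue one rests on the strip between teal and pink (crop 204,180), and the table castings have not moved. Now the pink one.

Emit:
send_rows(
  series=[
    {"ax": 0, "ay": 0, "az": 0, "dx": -2, "dy": -0.5, "dz": 0, "hand": 0},
    {"ax": 0, "ay": 0, "az": 0, "dx": -6, "dy": -1.3, "dz": 0, "hand": 0},
    {"ax": 0, "ay": 0, "az": 0, "dx": -10.5, "dy": -2.2, "dz": 0, "hand": 0},
    {"ax": 0, "ay": 0, "az": 0, "dx": -15, "dy": -3.1, "dz": 0, "hand": 0},
    {"ax": 0, "ay": 0, "az": 0, "dx": -19.5, "dy": -4, "dz": 0, "hand": 0},
    {"ax": 0, "ay": 0, "az": 0, "dx": -24, "dy": -5, "dz": 0, "hand": 0},
    {"ax": 0, "ay": 0, "az": 0, "dx": -28.5, "dy": -6, "dz": 0, "hand": 0},
    {"ax": 0, "ay": 0, "az": 0, "dx": -33, "dy": -7, "dz": 1, "hand": 0},
    {"ax": 0, "ay": 0, "az": 0, "dx": -37, "dy": -8, "dz": 3, "hand": 0},
    {"ax": 0, "ay": 0, "az": 0, "dx": -40, "dy": -8.4, "dz": 6, "hand": 0},
  ],
)

```text
clock: 10.2
eef_pos: [451.1, -180.0, 148.5]
tool_rot: [-3.142, 0.001, 1.609]
force: [0.9, -0.1, -0.6]
width: 85.5
gripper_force: 0.0
```

Emit:
send_rows(
  series=[
    {"ax": 0, "ay": 0, "az": 0, "dx": -1.3, "dy": -0.15, "dz": 4, "hand": 0},
    {"ax": 0, "ay": 0, "az": 0, "dx": -1.6, "dy": -0.17, "dz": 8, "hand": 0},
    {"ax": 0, "ay": 0, "az": 0, "dx": -1.6, "dy": -0.17, "dz": 12, "hand": 0},
    {"ax": 0, "ay": 0, "az": 0, "dx": -1.6, "dy": -0.17, "dz": 15, "hand": 0},
    {"ax": 0, "ay": 0, "az": 0, "dx": -1.6, "dy": -0.17, "dz": 15, "hand": 0},
  ],
)

```text
clock: 10.7
eef_pos: [447.0, -191.2, -4.8]
tool_rot: [-3.132, -0.004, 1.613]
force: [-0.9, 0.4, 0.6]
width: 85.2
gripper_force: 0.0
```

```bash
python3 - <<'E'
from h import *
plan((451,-193,-28,1.612))
E
```

```text
t 10.7 at [ 447.  -191.2   -4.8] [-3.132 -0.004  1.613] w 85.2 q [ 0.48  0.75 -0.19  2.1   0.4   0.34 -0.01] F [-0.9  0.4  0.6]
(451, -193, -28) d [-0.21  0.41  2.31] a [-0.009 -0.004  0.001]
```

Emit:
send_rows(
  series=[
    {"ax": 0, "ay": 0, "az": 0, "dx": 0, "dy": 0, "dz": 1.5, "hand": 0},
    {"ax": 0, "ay": 0, "az": 0, "dx": 0, "dy": 0, "dz": 2.8, "hand": 0},
    {"ax": 0, "ay": 0, "az": 0, "dx": 0, "dy": 0, "dz": 2.8, "hand": 0.1},
    {"ax": 0, "ay": 0, "az": 0, "dx": 0, "dy": 0, "dz": 2.8, "hand": 0.4},
    {"ax": 0, "ay": 0, "az": 0, "dx": 0, "dy": 0, "dz": 2.8, "hand": 0.7},
    {"ax": 0, "ay": 0, "az": 0, "dx": 0, "dy": 0, "dz": 2.8, "hand": 1},
    {"ax": 0, "ay": 0, "az": 0, "dx": 0, "dy": 0, "dz": 2.8, "hand": 1},
    {"ax": 0, "ay": 0, "az": 0, "dx": 0, "dy": 0, "dz": 2.8, "hand": 1},
  ],
)

```text
clock: 11.5
eef_pos: [451.8, -193.1, -27.5]
tool_rot: [3.14, 0.001, 1.612]
force: [-1.2, 0.1, 7.0]
width: 25.6
gripper_force: 58.5
```

```bash
python3 - <<'E'
from h import *
t=st(60,0); plan((451,-193,215,1.612),(*t,215,1.612),(*t,107,1.612))
E
```

```text
t 11.5 at [ 451.8 -193.1  -27.5] [3.140e+00 1.000e-03 1.612e+00] w 25.6 q [ 0.45  0.79 -0.16  2.1   0.43  0.27 -0.03] F [-1.2  0.1  7. ]
(451, -193, 215) d [-1.000e-02 -5.000e-02 -2.425e+01] a [ 0.001  0.001 -0.   ]
(np.float64(529.8284790806629), np.float64(283.64907492484997), 215) d [ 47.29   9.78 -24.28] a [ 0.001  0.001 -0.   ]
(np.float64(529.8284790806629), np.float64(283.64907492484997), 107) d [ 47.3    9.77 -13.48] a [ 0.001  0.001 -0.   ]
```

Emit:
send_rows(
  series=[
    {"ax": 0, "ay": 0, "az": 0, "dx": 0, "dy": 0, "dz": -2, "hand": 1},
    {"ax": 0, "ay": 0, "az": 0, "dx": 0, "dy": 0, "dz": -6, "hand": 1},
    {"ax": 0, "ay": 0, "az": 0, "dx": 0, "dy": 0, "dz": -11, "hand": 1},
    {"ax": 0, "ay": 0, "az": 0, "dx": 1, "dy": 1, "dz": -16, "hand": 1},
    {"ax": 0, "ay": 0, "az": 0, "dx": 3.5, "dy": 2.5, "dz": -20, "hand": 1},
    {"ax": 0, "ay": 0, "az": 0, "dx": 7, "dy": 4, "dz": -23, "hand": 1},
    {"ax": 0, "ay": 0, "az": 0, "dx": 11.5, "dy": 5.5, "dz": -24.3, "hand": 1},
    {"ax": 0, "ay": 0, "az": 0, "dx": 16, "dy": 6.5, "dz": -24.3, "hand": 1},
    {"ax": 0, "ay": 0, "az": 0, "dx": 20.5, "dy": 7.5, "dz": -24.3, "hand": 1},
    {"ax": 0, "ay": 0, "az": 0, "dx": 25, "dy": 8.5, "dz": -24.3, "hand": 1},
  ],
)

```text
clock: 12.5
eef_pos: [526.0, 62.0, 215.1]
tool_rot: [3.141, 0.0, 1.611]
force: [0.4, -0.1, 0.5]
width: 25.4
gripper_force: 59.4
```

Emit:
send_rows(
  series=[
    {"ax": 0, "ay": 0, "az": 0, "dx": 4.5, "dy": 0.5, "dz": 0, "hand": 1},
    {"ax": 0, "ay": 0, "az": 0, "dx": 9, "dy": 1, "dz": 0, "hand": 1},
    {"ax": 0, "ay": 0, "az": 0, "dx": 13.5, "dy": 1.3, "dz": 0, "hand": 1},
    {"ax": 0, "ay": 0, "az": 0, "dx": 17.5, "dy": 1.3, "dz": 0, "hand": 1},
    {"ax": 0, "ay": 0, "az": 0, "dx": 20.5, "dy": 1.3, "dz": 0, "hand": 1},
    {"ax": 0, "ay": 0, "az": 0, "dx": 22.2, "dy": 1.3, "dz": 0.5, "hand": 1},
    {"ax": 0, "ay": 0, "az": 0, "dx": 22.3, "dy": 1.3, "dz": 2.5, "hand": 1},
    {"ax": 0, "ay": 0, "az": 0, "dx": 22.3, "dy": 1.3, "dz": 5, "hand": 1},
    {"ax": 0, "ay": 0, "az": 0, "dx": 22.3, "dy": 1.3, "dz": 6, "hand": 1},
    {"ax": 0, "ay": 0, "az": 0, "dx": 22.3, "dy": 1.3, "dz": 6, "hand": 1},
  ],
)

```text
clock: 13.5
eef_pos: [529.0, 281.9, 152.9]
tool_rot: [-3.139, 0.002, 1.611]
force: [0.6, -0.3, 0.7]
width: 26.2
gripper_force: 59.4
```

```bash
python3 - <<'E'
from h import *
t=st(60,0); plan((*t,107,1.612))
E
```

```text
t 13.5 at [529.  281.9 152.9] [-3.139e+00  2.000e-03  1.611e+00] w 26.2 q [-0.29  0.63 -0.4   1.7   0.3   0.88 -0.77] F [ 0.6 -0.3  0.7]
(np.float64(529.8284790806629), np.float64(283.64907492484997), 107) d [0.18 0.1  4.59] a [-0.003  0.002 -0.001]
```

Emit:
send_rows(
  series=[
    {"ax": 0, "ay": 0, "az": 0, "dx": 0.05, "dy": 0.05, "dz": 2, "hand": 1},
    {"ax": 0, "ay": 0, "az": 0, "dx": 0.05, "dy": 0.05, "dz": 3.8, "hand": 1},
    {"ax": 0, "ay": 0, "az": 0, "dx": 0.05, "dy": 0.05, "dz": 4.7, "hand": 1},
    {"ax": 0, "ay": 0, "az": 0, "dx": 0.05, "dy": 0.05, "dz": 4.7, "hand": 1},
    {"ax": 0, "ay": 0, "az": 0, "dx": 0.05, "dy": 0.05, "dz": 4.7, "hand": 0.65},
    {"ax": 0, "ay": 0, "az": 0, "dx": 0.05, "dy": 0.05, "dz": 4.7, "hand": 0.5},
    {"ax": 0, "ay": 0, "az": 0, "dx": 0.05, "dy": 0.05, "dz": 4.7, "hand": 0.5},
    {"ax": 0, "ay": 0, "az": 0, "dx": 0.05, "dy": 0.05, "dz": 1, "hand": 0.4},
    {"ax": 0, "ay": 0, "az": 0, "dx": 0.05, "dy": 0.05, "dz": -3, "hand": 0},
    {"ax": 0, "ay": 0, "az": 0, "dx": 0.05, "dy": 0.05, "dz": -6, "hand": 0},
  ],
)

```text
clock: 14.5
eef_pos: [530.9, 285.0, 217.3]
tool_rot: [3.139, -0.001, 1.612]
force: [0.7, 0.5, -0.1]
width: 78.2
gripper_force: 0.0
```

```bash
cat >> h.py <<'E'
def blobs(d,box,amin=25,amax=900):
    hsv=cv2.cvtColor(np.array(d['pixels']),cv2.COLOR_RGB2HSV).astype(int)
    m=((hsv[...,1]>90)&(hsv[...,2]>60)).astype(np.uint8); n,_,s,c=cv2.connectedComponentsWithStats(m)
    return [(c[i].round(1).tolist(),int(s[i,4]),hsv[int(c[i][1]),int(c[i][0])].tolist()) for i in range(1,n) if amin<s[i,4]<amax and box[0]<c[i][0]<box[2] and box[1]<c[i][1]<box[3]]
E
python3 - <<'E'
from h import *
d=snap('top','top3'); print(blobs(d,(340,170,470,300))); print('sieve',blobs(d,(180,170,290,290)))
plan((451,-293,215,1.612),(451,-293,-26,1.612))
E
```

```text
[([433.3, 223.5], 456, [174, 131, 166]), ([428.7, 265.8], 104, [18, 194, 147])]
sieve [([218.7, 233.8], 319, [95, 147, 113]), ([244.1, 232.1], 101, [174, 132, 160]), ([285.6, 234.8], 155, [1, 196, 146]), ([255.9, 264.9], 400, [23, 10, 105])]
t 14.6 at [533.3 286.7 222.1] [ 3.132 -0.005  1.612] w 84.4 q [-0.27  0.56 -0.43  1.62  0.26  1.01 -0.74] F [1.6 1.6 3.4]
(451, -293, 215) d [-57.59 -10.61   0.31] a [ 0.01  -0.005 -0.   ]
(451, -293, -26) d [-57.72 -10.84  24.41] a [ 0.01  -0.005 -0.   ]
```

Emit:
send_rows(
  series=[
    {"ax": 0, "ay": 0, "az": 0, "dx": -3, "dy": -0.5, "dz": 0, "hand": 0},
    {"ax": 0, "ay": 0, "az": 0, "dx": -7.5, "dy": -1.3, "dz": 0, "hand": 0},
    {"ax": 0, "ay": 0, "az": 0, "dx": -12, "dy": -2.2, "dz": 0, "hand": 0},
    {"ax": 0, "ay": 0, "az": 0, "dx": -16.8, "dy": -3.1, "dz": 0, "hand": 0},
    {"ax": 0, "ay": 0, "az": 0, "dx": -21.6, "dy": -4, "dz": 0, "hand": 0},
    {"ax": 0, "ay": 0, "az": 0, "dx": -26.4, "dy": -5, "dz": 0, "hand": 0},
    {"ax": 0, "ay": 0, "az": 0, "dx": -31.2, "dy": -6, "dz": 0, "hand": 0},
    {"ax": 0, "ay": 0, "az": 0, "dx": -36, "dy": -7, "dz": 0, "hand": 0},
    {"ax": 0, "ay": 0, "az": 0, "dx": -40.8, "dy": -8, "dz": 0, "hand": 0},
    {"ax": 0, "ay": 0, "az": 0, "dx": -45.5, "dy": -9, "dz": 1, "hand": 0},
  ],
)

```text
clock: 15.55
eef_pos: [459.7, -176.4, 205.8]
tool_rot: [3.138, 0.002, 1.612]
force: [1.6, 0.5, 0.0]
width: 85.4
gripper_force: 0.0
```

Emit:
send_rows(
  series=[
    {"ax": 0, "ay": 0, "az": 0, "dx": -4.5, "dy": -0.5, "dz": 1.5, "hand": 0},
    {"ax": 0, "ay": 0, "az": 0, "dx": -8, "dy": -1, "dz": 4.5, "hand": 0},
    {"ax": 0, "ay": 0, "az": 0, "dx": -10.5, "dy": -1.26, "dz": 8, "hand": 0},
    {"ax": 0, "ay": 0, "az": 0, "dx": -11.7, "dy": -1.26, "dz": 12, "hand": 0},
    {"ax": 0, "ay": 0, "az": 0, "dx": -11.85, "dy": -1.26, "dz": 16, "hand": 0},
    {"ax": 0, "ay": 0, "az": 0, "dx": -11.85, "dy": -1.26, "dz": 18.5, "hand": 0},
    {"ax": 0, "ay": 0, "az": 0, "dx": -11.85, "dy": -1.26, "dz": 20, "hand": 0},
    {"ax": 0, "ay": 0, "az": 0, "dx": -11.85, "dy": -1.26, "dz": 20, "hand": 0},
    {"ax": 0, "ay": 0, "az": 0, "dx": -11.85, "dy": -1.26, "dz": 20, "hand": 0},
  ],
)

```text
clock: 16.45
eef_pos: [451.8, -292.9, 4.9]
tool_rot: [3.141, 0.0, 1.612]
force: [0.8, -0.1, 0.1]
width: 85.3
gripper_force: 0.0
```

```bash
python3 - <<'E'
from h import *
plan((451,-293,-26,1.612))
E
```

```text
t 16.4 at [ 451.8 -292.9    4.9] [3.141 0.    1.612] w 85.3 q [ 0.68  0.77 -0.24  1.97  0.38  0.45  0.2 ] F [ 0.8 -0.1  0.1]
(451, -293, -26) d [-0.   -0.08  3.09] a [0.001 0.    0.   ]
```

Emit:
send_rows(
  series=[
    {"ax": 0, "ay": 0, "az": 0, "dx": 0, "dy": 0, "dz": 1.7, "hand": 0},
    {"ax": 0, "ay": 0, "az": 0, "dx": 0, "dy": 0, "dz": 3.1, "hand": 0},
    {"ax": 0, "ay": 0, "az": 0, "dx": 0, "dy": 0, "dz": 3.1, "hand": 0.1},
    {"ax": 0, "ay": 0, "az": 0, "dx": 0, "dy": 0, "dz": 3.1, "hand": 0.4},
    {"ax": 0, "ay": 0, "az": 0, "dx": 0, "dy": 0, "dz": 3.1, "hand": 0.7},
    {"ax": 0, "ay": 0, "az": 0, "dx": 0, "dy": 0, "dz": 3.1, "hand": 1},
    {"ax": 0, "ay": 0, "az": 0, "dx": 0, "dy": 0, "dz": 3.1, "hand": 1},
    {"ax": 0, "ay": 0, "az": 0, "dx": 0, "dy": 0, "dz": 3.1, "hand": 1},
    {"ax": 0, "ay": 0, "az": 0, "dx": 0, "dy": 0, "dz": 1, "hand": 1},
    {"ax": 0, "ay": 0, "az": 0, "dx": 0, "dy": 0, "dz": -3, "hand": 1},
  ],
)

```text
clock: 17.45
eef_pos: [449.4, -291.8, 33.3]
tool_rot: [-3.137, -0.003, 1.612]
force: [0.5, -0.4, 0.3]
width: 26.0
gripper_force: 59.1
```

```bash
python3 - <<'E'
from h import *
t=st(-59.5,0); plan((451,-293,220,1.612),(*t,220,1.612),(*t,109,1.612))
E
```

```text
t 17.4 at [ 449.4 -291.8   33.3] [-3.137e+00 -3.000e-03  1.612e+00] w 26.0 q [ 0.7   0.72 -0.27  1.96  0.36  0.52  0.22] F [ 0.5 -0.4  0.3]
(451, -293, 220) d [ -0.08   0.07 -18.67] a [-0.004 -0.003  0.   ]
(np.float64(534.7509249116758), np.float64(164.25050069952374), 220) d [ 45.26  10.33 -18.59] a [-0.004 -0.003  0.   ]
(np.float64(534.7509249116758), np.float64(164.25050069952374), 109) d [45.23 10.38 -7.49] a [-0.004 -0.003  0.   ]
```

Emit:
send_rows(
  series=[
    {"ax": 0, "ay": 0, "az": 0, "dx": 0, "dy": 0, "dz": -4, "hand": 1},
    {"ax": 0, "ay": 0, "az": 0, "dx": 1, "dy": 0.5, "dz": -8.5, "hand": 1},
    {"ax": 0, "ay": 0, "az": 0, "dx": 3, "dy": 1.2, "dz": -13, "hand": 1},
    {"ax": 0, "ay": 0, "az": 0, "dx": 6.5, "dy": 2.2, "dz": -16.5, "hand": 1},
    {"ax": 0, "ay": 0, "az": 0, "dx": 11, "dy": 3.5, "dz": -18.5, "hand": 1},
    {"ax": 0, "ay": 0, "az": 0, "dx": 15.5, "dy": 5, "dz": -18.5, "hand": 1},
    {"ax": 0, "ay": 0, "az": 0, "dx": 20, "dy": 6.5, "dz": -18.5, "hand": 1},
    {"ax": 0, "ay": 0, "az": 0, "dx": 24.5, "dy": 8, "dz": -18.5, "hand": 1},
    {"ax": 0, "ay": 0, "az": 0, "dx": 29, "dy": 9, "dz": -18.5, "hand": 1},
    {"ax": 0, "ay": 0, "az": 0, "dx": 33.5, "dy": 9.8, "dz": -18.5, "hand": 1},
  ],
)

```text
clock: 18.45
eef_pos: [535.7, 47.7, 219.8]
tool_rot: [3.141, 0.0, 1.612]
force: [1.0, 0.6, -0.2]
width: 25.8
gripper_force: 59.1
```

Emit:
send_rows(
  series=[
    {"ax": 0, "ay": 0, "az": 0, "dx": 4.3, "dy": 0.4, "dz": 0, "hand": 1},
    {"ax": 0, "ay": 0, "az": 0, "dx": 8, "dy": 0.44, "dz": 0, "hand": 1},
    {"ax": 0, "ay": 0, "az": 0, "dx": 10.7, "dy": 0.44, "dz": 0, "hand": 1},
    {"ax": 0, "ay": 0, "az": 0, "dx": 11.84, "dy": 0.44, "dz": 0, "hand": 1},
    {"ax": 0, "ay": 0, "az": 0, "dx": 11.84, "dy": 0.44, "dz": 0, "hand": 1},
    {"ax": 0, "ay": 0, "az": 0, "dx": 11.84, "dy": 0.44, "dz": 0, "hand": 1},
  ],
)

```text
clock: 19.05
eef_pos: [535.2, 162.2, 219.3]
tool_rot: [-3.141, 0.002, 1.61]
force: [-0.4, -0.3, -0.6]
width: 25.7
gripper_force: 59.1
```

```bash
python3 - <<'E'
from h import *
t=st(-59.5,0); plan((*t,109,1.612))
E
```

```text
t 19.1 at [535.2 162.2 219.3] [-3.141e+00  2.000e-03  1.610e+00] w 25.7 q [-0.06  0.5  -0.43  1.74  0.25  0.96 -0.55] F [-0.4 -0.3 -0.6]
(np.float64(534.7509249116758), np.float64(164.25050069952374), 109) d [ 0.23 -0.04 11.03] a [-0.     0.002 -0.002]
```

Emit:
send_rows(
  series=[
    {"ax": 0, "ay": 0, "az": 0, "dx": 0.1, "dy": -0.04, "dz": 3, "hand": 1},
    {"ax": 0, "ay": 0, "az": 0, "dx": 0.1, "dy": -0.04, "dz": 6.5, "hand": 1},
    {"ax": 0, "ay": 0, "az": 0, "dx": 0.1, "dy": -0.04, "dz": 9, "hand": 1},
    {"ax": 0, "ay": 0, "az": 0, "dx": 0.1, "dy": -0.04, "dz": 10.5, "hand": 1},
    {"ax": 0, "ay": 0, "az": 0, "dx": 0.1, "dy": -0.04, "dz": 10.9, "hand": 1},
    {"ax": 0, "ay": 0, "az": 0, "dx": 0.1, "dy": -0.04, "dz": 10.9, "hand": 1},
    {"ax": 0, "ay": 0, "az": 0, "dx": 0.1, "dy": -0.04, "dz": 10.9, "hand": 0.65},
    {"ax": 0, "ay": 0, "az": 0, "dx": 0.1, "dy": -0.04, "dz": 10.9, "hand": 0.52},
    {"ax": 0, "ay": 0, "az": 0, "dx": 0.1, "dy": -0.04, "dz": 10.9, "hand": 0.52},
  ],
)

```text
clock: 19.95
eef_pos: [534.9, 162.6, 110.3]
tool_rot: [-3.141, 0.002, 1.609]
force: [-0.0, 1.0, 0.2]
width: 41.2
gripper_force: 0.0
```

Emit:
send_rows(
  series=[
    {"ax": 0, "ay": 0, "az": 0, "dx": 0, "dy": 0, "dz": -1.5, "hand": 0.52},
    {"ax": 0, "ay": 0, "az": 0, "dx": 0, "dy": 0, "dz": -5, "hand": 0.5},
    {"ax": 0, "ay": 0, "az": 0, "dx": 0, "dy": 0, "dz": -9, "hand": 0.3},
    {"ax": 0, "ay": 0, "az": 0, "dx": 0, "dy": 0, "dz": -11, "hand": 0},
    {"ax": 0, "ay": 0, "az": 0, "dx": 0, "dy": 0, "dz": -11, "hand": 0},
  ],
)

```text
clock: 20.45
eef_pos: [536.9, 164.6, 223.6]
tool_rot: [3.135, -0.001, 1.609]
force: [-0.1, 0.2, -0.3]
width: 83.8
gripper_force: 0.0
```

```bash
python3 - <<'E'
from h import *
d=snap('wrist','w6'); d=snap('top','top4'); print(blobs(d,(340,170,470,300)))
print('sieve',blobs(d,(180,170,290,290)))
w=load('w6');a=np.array(w['pixels'])
hsv=cv2.cvtColor(a,cv2.COLOR_RGB2HSV)
for c,z in blobs(w,(100,0,640,480),300,9000) and [(b[0],b[2]) for b in blobs(w,(100,0,640,480),300,9000)]: print(c,z,inst(atz(w,*c,143)))
plan((567,-306,215,0.041),(567,-306,-14,.041))
E
```

```text
[([433.3, 223.5], 456, [174, 130, 172])]
sieve [([249.9, 174.0], 74, [109, 142, 70]), ([258.7, 196.3], 305, [76, 15, 183]), ([285.6, 234.8], 156, [1, 199, 150])]
[324.3, 51.7] [174, 132, 81] [45.97464343 -2.43140899]
[568.8, 61.3] [108, 174, 76] [  40.7819707  -138.72444806]
[626.7, 25.9] [174, 131, 163] [  58.59948836 -167.36345405]
[616.4, 106.1] [110, 206, 141] [  16.86537838 -170.24250837]
[304.5, 132.3] [95, 132, 137] [2.78798292 9.246701  ]
t 20.6 at [534.6 163.8 220.3] [3.141e+00 1.000e-03 1.610e+00] w 85.2 q [-0.06  0.5  -0.43  1.73  0.25  0.97 -0.55] F [0.3 0.2 0.3]
(567, -306, 215) d [-47.07   1.39   0.58] a [1.000e-03 1.000e-03 1.569e+00]
(567, -306, -14) d [-47.05   1.39  23.48] a [1.000e-03 1.000e-03 1.569e+00]
```

```bash
python3 - <<'E'
from h import *
print(atz(load('top0'),578/1.25,231/1.25,85),atz(load('w3'),572/1.25,467/1.25,85),atz(load('w2'),602/1.25,424/1.25,85))
w=load('w2'); hsv=cv2.cvtColor(np.array(w['pixels']),cv2.COLOR_RGB2HSV).astype(int)
m=((hsv[...,1]>90)&((hsv[...,0]>165))).astype(np.uint8); n,l,s,c=cv2.connectedComponentsWithStats(m); i=1+np.argmax(s[1:,4])
cs,_=cv2.findContours((l==i).astype(np.uint8),0,1); P=cv2.approxPolyDP(cs[0],3,True)[:,0]
for p in P: print(atz(w,*p,39).round(0)[:2], p)
E
```

```text
[ 657.57109804 -372.09431047   85.        ] [ 659.36850083 -378.75541416   85.        ] [ 663.28621389 -383.08529091   85.        ]
[ 555. -266.] [382 214]
[ 538. -277.] [365 223]
[ 532. -298.] [358 242]
[ 547. -330.] [369 270]
[ 571. -337.] [391 277]
[ 593. -323.] [412 266]
[ 598. -299.] [419 246]
[ 579. -271.] [404 220]
```

Emit:
send_rows(
  series=[
    {"ax": 0, "ay": 0, "az": 0.05, "dx": -2, "dy": 0.1, "dz": 0, "hand": 0},
    {"ax": 0, "ay": 0, "az": 0.15, "dx": -6, "dy": 0.2, "dz": 0, "hand": 0},
    {"ax": 0, "ay": 0, "az": 0.28, "dx": -10.7, "dy": 0.3, "dz": 0, "hand": 0},
    {"ax": 0, "ay": 0, "az": 0.41, "dx": -15.4, "dy": 0.4, "dz": 0, "hand": 0},
    {"ax": 0, "ay": 0, "az": 0.54, "dx": -20.1, "dy": 0.6, "dz": 0, "hand": 0},
    {"ax": 0, "ay": 0, "az": 0.67, "dx": -24.8, "dy": 0.8, "dz": 0, "hand": 0},
    {"ax": 0, "ay": 0, "az": 0.8, "dx": -29.5, "dy": 1, "dz": 0.5, "hand": 0},
    {"ax": 0, "ay": 0, "az": 0.92, "dx": -34.2, "dy": 1.2, "dz": 2, "hand": 0},
    {"ax": 0, "ay": 0, "az": 1.02, "dx": -38.7, "dy": 1.3, "dz": 4.5, "hand": 0},
    {"ax": 0, "ay": 0, "az": 1.09, "dx": -42.5, "dy": 1.3, "dz": 7.5, "hand": 0},
  ],
)

```text
clock: 21.55
eef_pos: [563.6, -263.5, 144.2]
tool_rot: [3.14, 0.002, 0.514]
force: [1.8, -0.3, 0.1]
width: 85.5
gripper_force: 0.0
```

```bash
python3 - <<'E'
from h import *
plan((567,-306,60,.52),(567,-306,-32,.52))
E
```

```text
t 21.6 at [ 563.6 -263.5  144.2] [3.14e+00 2.00e-03 5.14e-01] w 85.5 q [ 0.45  0.64 -0.1   1.65  0.08  0.85 -0.74] F [ 1.8 -0.3  0.1]
(567, -306, 60) d [-1.78  3.86  8.43] a [ 0.002  0.002 -0.006]
(567, -306, -32) d [-1.77  3.85 17.63] a [ 0.002  0.002 -0.006]
```

Emit:
send_rows(
  series=[
    {"ax": 0, "ay": 0, "az": 0, "dx": -1.5, "dy": 3, "dz": 3, "hand": 0},
    {"ax": 0, "ay": 0, "az": 0, "dx": -1.95, "dy": 3.9, "dz": 6, "hand": 0},
    {"ax": 0, "ay": 0, "az": 0, "dx": -1.95, "dy": 3.9, "dz": 8, "hand": 0},
    {"ax": 0, "ay": 0, "az": 0, "dx": -1.95, "dy": 3.9, "dz": 9, "hand": 0},
    {"ax": 0, "ay": 0, "az": 0, "dx": -1.95, "dy": 3.9, "dz": 9, "hand": 0},
    {"ax": 0, "ay": 0, "az": 0, "dx": -1.95, "dy": 3.9, "dz": 9, "hand": 0},
  ],
)

```text
clock: 22.15
eef_pos: [567.6, -302.5, 55.8]
tool_rot: [3.141, 0.0, 0.522]
force: [1.0, -0.7, 0.2]
width: 85.3
gripper_force: 0.0
```

```bash
python3 - <<'E'
from h import *
plan((567,-306,-32,.52))
w=snap('wrist','w7'); print(blobs(w,(0,0,640,480),1000,60000), proj(w,[567,-306,26]))
E
```

```text
t 22.1 at [ 567.6 -302.5   55.8] [3.141 0.    0.522] w 85.3 q [ 0.5   0.78 -0.09  1.65  0.1   0.71 -0.69] F [ 1.  -0.7  0.2]
(567, -306, -32) d [-0.23  0.28  8.78] a [0.    0.    0.002]
[([332.4, 268.4], 13168, [174, 126, 219])] [330.37356049 266.9700154 ]
```

Emit:
send_rows(
  series=[
    {"ax": 0, "ay": 0, "az": 0, "dx": -0.2, "dy": 0.28, "dz": 2.5, "hand": 0},
    {"ax": 0, "ay": 0, "az": 0, "dx": -0.2, "dy": 0.28, "dz": 5, "hand": 0},
    {"ax": 0, "ay": 0, "az": 0, "dx": -0.2, "dy": 0.28, "dz": 7.2, "hand": 0},
    {"ax": 0, "ay": 0, "az": 0, "dx": -0.2, "dy": 0.28, "dz": 8.5, "hand": 0},
    {"ax": 0, "ay": 0, "az": 0, "dx": -0.2, "dy": 0.28, "dz": 8.7, "hand": 0.1},
    {"ax": 0, "ay": 0, "az": 0, "dx": -0.2, "dy": 0.28, "dz": 8.7, "hand": 0.4},
    {"ax": 0, "ay": 0, "az": 0, "dx": -0.2, "dy": 0.28, "dz": 8.7, "hand": 1},
    {"ax": 0, "ay": 0, "az": 0, "dx": -0.2, "dy": 0.28, "dz": 8.7, "hand": 1},
    {"ax": 0, "ay": 0, "az": 0, "dx": -0.2, "dy": 0.28, "dz": 8.7, "hand": 1},
  ],
)

```text
clock: 23.1
eef_pos: [568.2, -306.3, -30.2]
tool_rot: [3.14, -0.001, 0.522]
force: [-0.0, 0.5, 5.5]
width: 59.4
gripper_force: 66.3
```

Emit:
send_rows(
  series=[
    {"ax": 0, "ay": 0, "az": 0, "dx": 0, "dy": 0, "dz": -1.5, "hand": 1},
    {"ax": 0, "ay": 0, "az": 0, "dx": 0, "dy": 0, "dz": -5, "hand": 1},
    {"ax": 0, "ay": 0, "az": 0, "dx": 0, "dy": 0, "dz": -9.5, "hand": 1},
    {"ax": 0, "ay": 0, "az": 0, "dx": 0, "dy": 0, "dz": -14, "hand": 1},
    {"ax": 0, "ay": 0, "az": 0, "dx": 0, "dy": 0, "dz": -18.5, "hand": 1},
    {"ax": 0, "ay": 0, "az": 0, "dx": 0, "dy": 0, "dz": -22.5, "hand": 1},
    {"ax": 0, "ay": 0, "az": 0, "dx": 0, "dy": 0, "dz": -25, "hand": 1},
    {"ax": 0, "ay": 0, "az": 0, "dx": 0, "dy": 0, "dz": -25.5, "hand": 1},
    {"ax": 0, "ay": 0, "az": 0, "dx": 0, "dy": 0, "dz": -25.5, "hand": 1},
    {"ax": 0, "ay": 0, "az": 0, "dx": 0, "dy": 0, "dz": -25.5, "hand": 1},
  ],
)

```text
clock: 24.1
eef_pos: [565.9, -305.2, 221.6]
tool_rot: [-3.139, 0.002, 0.522]
force: [-0.9, 0.7, -2.1]
width: 58.7
gripper_force: 65.8
```

```bash
python3 - <<'E'
from h import *
t=st(0,76); plan((*t,225,.041),(*t,103,.041))
E
```

```text
t 24.1 at [ 565.9 -305.2  221.6] [-3.139e+00  2.000e-03  5.220e-01] w 58.7 q [ 0.51  0.6  -0.11  1.5   0.07  1.05 -0.66] F [-0.9  0.7 -2.1]
(np.float64(456.36450509518994), np.float64(220.56940683550636), 225) d [ 16.71 -51.04  -0.22] a [-0.002  0.003  0.481]
(np.float64(456.36450509518994), np.float64(220.56940683550636), 103) d [ 16.74 -51.    11.98] a [-0.002  0.003  0.481]
```

Emit:
send_rows(
  series=[
    {"ax": 0, "ay": 0, "az": 0.02, "dx": 0.5, "dy": -1.5, "dz": 0, "hand": 1},
    {"ax": 0, "ay": 0, "az": 0.06, "dx": 1.5, "dy": -5, "dz": 0, "hand": 1},
    {"ax": 0, "ay": 0, "az": 0.1, "dx": 3, "dy": -9, "dz": 0, "hand": 1},
    {"ax": 0, "ay": 0, "az": 0.14, "dx": 4.4, "dy": -13.3, "dz": 0, "hand": 1},
    {"ax": 0, "ay": 0, "az": 0.18, "dx": 5.8, "dy": -17.6, "dz": 0, "hand": 1},
    {"ax": 0, "ay": 0, "az": 0.22, "dx": 7.2, "dy": -21.9, "dz": 0, "hand": 1},
    {"ax": 0, "ay": 0, "az": 0.26, "dx": 8.6, "dy": -26.2, "dz": 0, "hand": 1},
    {"ax": 0, "ay": 0, "az": 0.3, "dx": 10, "dy": -30.5, "dz": 0, "hand": 1},
    {"ax": 0, "ay": 0, "az": 0.34, "dx": 11.4, "dy": -34.8, "dz": 0, "hand": 1},
    {"ax": 0, "ay": 0, "az": 0.38, "dx": 12.8, "dy": -39.1, "dz": 0, "hand": 1},
  ],
)

```text
clock: 25.1
eef_pos: [481.3, 98.3, 221.7]
tool_rot: [3.141, 0.004, 0.14]
force: [1.2, -0.7, -1.2]
width: 59.3
gripper_force: 65.7
```

```bash
python3 - <<'E'
from h import *
t=st(0,76); plan((*t,225,.041),(*t,103,.041))
E
```

```text
t 25.1 at [481.3  98.3 221.7] [3.141 0.004 0.14 ] w 59.3 q [-0.21  0.37 -0.07  1.91  0.03  0.87 -1.73] F [ 1.2 -0.7 -1.2]
(np.float64(456.36450509518994), np.float64(220.56940683550636), 225) d [ -0.77 -12.45  -0.33] a [0.001 0.004 0.099]
(np.float64(456.36450509518994), np.float64(220.56940683550636), 103) d [ -0.72 -12.46  11.87] a [0.001 0.004 0.099]
```

Emit:
send_rows(
  series=[
    {"ax": 0, "ay": 0, "az": 0.03, "dx": -0.2, "dy": -4, "dz": 0, "hand": 1},
    {"ax": 0, "ay": 0, "az": 0.06, "dx": -0.5, "dy": -7.5, "dz": 0, "hand": 1},
    {"ax": 0, "ay": 0, "az": 0.09, "dx": -0.7, "dy": -10.3, "dz": 0, "hand": 1},
    {"ax": 0, "ay": 0, "az": 0.1, "dx": -0.75, "dy": -11.9, "dz": 0, "hand": 1},
    {"ax": 0, "ay": 0, "az": 0.1, "dx": -0.75, "dy": -12.3, "dz": 0.5, "hand": 1},
    {"ax": 0, "ay": 0, "az": 0.1, "dx": -0.75, "dy": -12.3, "dz": 2, "hand": 1},
    {"ax": 0, "ay": 0, "az": 0.1, "dx": -0.75, "dy": -12.3, "dz": 4, "hand": 1},
    {"ax": 0, "ay": 0, "az": 0.1, "dx": -0.75, "dy": -12.3, "dz": 5, "hand": 1},
    {"ax": 0, "ay": 0, "az": 0.1, "dx": -0.75, "dy": -12.3, "dz": 5, "hand": 1},
  ],
)

```text
clock: 26.0
eef_pos: [457.1, 215.8, 171.3]
tool_rot: [3.139, 0.004, 0.041]
force: [0.1, 0.2, -0.9]
width: 59.2
gripper_force: 65.7
```

```bash
python3 - <<'E'
from h import *
t=st(0,76); plan((*t,102,.041))
E
```

```text
t 26.0 at [457.1 215.8 171.3] [3.139 0.004 0.041] w 59.2 q [-0.45  0.46 -0.07  1.93  0.05  0.76 -2.07] F [ 0.1  0.2 -0.9]
(np.float64(456.36450509518994), np.float64(220.56940683550636), 102) d [-0.03 -0.5   6.92] a [ 0.003  0.004 -0.   ]
```

Emit:
send_rows(
  series=[
    {"ax": 0, "ay": 0, "az": 0, "dx": 0, "dy": -0.3, "dz": 2, "hand": 1},
    {"ax": 0, "ay": 0, "az": 0, "dx": 0, "dy": -0.3, "dz": 4.5, "hand": 1},
    {"ax": 0, "ay": 0, "az": 0, "dx": 0, "dy": -0.3, "dz": 6.2, "hand": 1},
    {"ax": 0, "ay": 0, "az": 0, "dx": 0, "dy": -0.3, "dz": 6.9, "hand": 1},
    {"ax": 0, "ay": 0, "az": 0, "dx": 0, "dy": -0.3, "dz": 6.9, "hand": 1},
    {"ax": 0, "ay": 0, "az": 0, "dx": 0, "dy": -0.3, "dz": 6.9, "hand": 0.2},
    {"ax": 0, "ay": 0, "az": 0, "dx": 0, "dy": -0.3, "dz": 6.9, "hand": 0},
    {"ax": 0, "ay": 0, "az": 0, "dx": 0, "dy": -0.3, "dz": 6.9, "hand": 0},
    {"ax": 0, "ay": 0, "az": 0, "dx": 0, "dy": -0.3, "dz": 5, "hand": 0},
    {"ax": 0, "ay": 0, "az": 0, "dx": 0, "dy": -0.3, "dz": 2, "hand": 0},
  ],
)

```text
clock: 27.0
eef_pos: [457.2, 220.1, 153.2]
tool_rot: [3.14, 0.003, 0.042]
force: [0.8, 0.0, -0.2]
width: 85.5
gripper_force: 0.0
```

Emit:
send_rows(
  series=[
    {"ax": 0, "ay": 0, "az": -0.1, "dx": 0, "dy": 0, "dz": -4, "hand": 0},
    {"ax": 0, "ay": 0, "az": -0.23, "dx": 0, "dy": 0, "dz": -8, "hand": 0},
    {"ax": 0, "ay": 0, "az": -0.37, "dx": 0, "dy": 1, "dz": -12, "hand": 0},
    {"ax": 0, "ay": 0, "az": -0.51, "dx": 1, "dy": 3, "dz": -14, "hand": 0},
    {"ax": 0, "ay": 0, "az": -0.65, "dx": 2.5, "dy": 6, "dz": -14, "hand": 0},
    {"ax": 0, "ay": 0, "az": -0.8, "dx": 4, "dy": 9.5, "dz": -14, "hand": 0},
    {"ax": 0, "ay": 0, "az": -0.94, "dx": 5.5, "dy": 12, "dz": -14, "hand": 0},
    {"ax": 0, "ay": 0, "az": -1.08, "dx": 7, "dy": 13.3, "dz": -14, "hand": 0},
    {"ax": 0, "ay": 0, "az": -1.22, "dx": 8, "dy": 14, "dz": -14, "hand": 0},
    {"ax": 0, "ay": 0, "az": -1.36, "dx": 8, "dy": 14, "dz": -14, "hand": 0},
  ],
)

```text
clock: 28.0
eef_pos: [545.6, 82.1, 293.8]
tool_rot: [3.14, 0.0, 1.404]
force: [-0.3, -0.0, 0.6]
width: 85.3
gripper_force: 0.0
```

Emit:
send_rows(
  series=[
    {"ax": 0, "ay": 0, "az": -0.13, "dx": 0, "dy": 0, "dz": 0, "hand": 0},
    {"ax": 0, "ay": 0, "az": -0.21, "dx": 0, "dy": 0, "dz": 0, "hand": 0},
    {"ax": 0, "ay": 0, "az": -0.21, "dx": 0, "dy": 0, "dz": 0, "hand": 0},
  ],
)

```text
clock: 28.3
eef_pos: [544.1, 84.0, 293.9]
tool_rot: [3.141, -0.0, 1.612]
force: [0.2, 0.1, -1.1]
width: 85.1
gripper_force: 0.0
```

```bash
python3 - <<'E'
from h import *
d=snap('wrist','w8',scale=1.25)
t=st(-80,0); plan((*t,225,1.612),(*t,134,1.612)); print(proj(d,[*t,205])*1.25)
E
```

```text
t 28.4 at [544.2  84.  293.8] [ 3.141 -0.     1.61 ] w 85.4 q [ 0.07  0.41 -0.4   1.65  0.17  1.12 -0.34] F [0.8 1.  0.4]
(np.float64(535.5953612257828), np.float64(143.7679001002), 225) d [ 6.01 -0.63  6.88] a [ 0.001 -0.    -0.002]
(np.float64(535.5953612257828), np.float64(143.7679001002), 134) d [ 6.01 -0.63 15.98] a [ 0.001 -0.    -0.002]
[393.61610224 168.13035132]
```

View pics/w8.png

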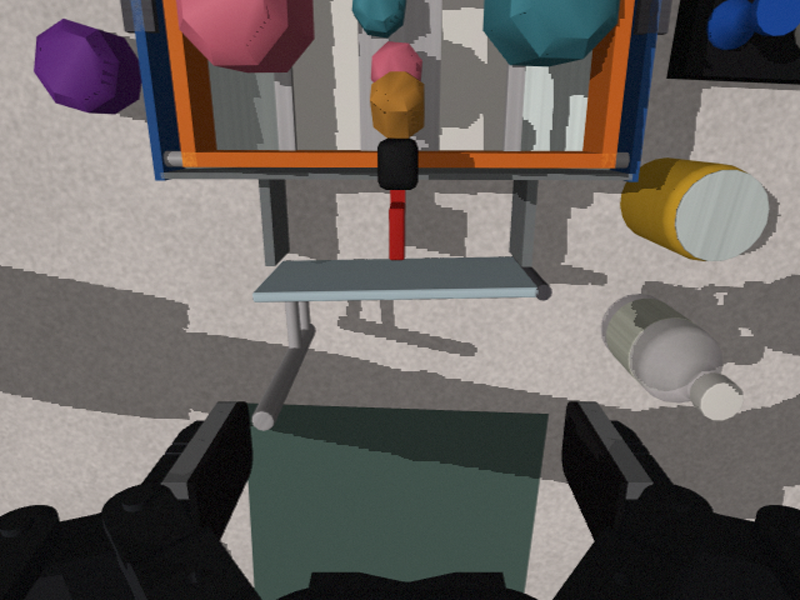

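Wrist view: all castings are in the sieve, with orange leaning at the front of the strip (398,105) and the grip top at (398,160). The door handle top is at (263,421) and the fin at (397,228). This is picture 12.

```bash
python3 - <<'E'
from h import *
np.set_printoptions(precision=1,suppress=True)
d=load('w8');b=load('top0')
for n,q,z in (('grip top',(398,157),205),('grip top front edge',(398,187),205),('grip top back',(398,138),205),('handle',(263,421),190),('fin front',(397,260),72),('fin back',(397,205),72),('porch L',(278,265),56),('porch R',(520,265),56)):
    X=atz(d,q[0]/1.25,q[1]/1.25,z);print(n,X,inst(X))
print('handle tri',tri((d,263/1.25,421/1.25),(b,324.,257.8),(load('scene0'),341.7,210.7)))
print('grip tri',tri((d,398/1.25,158/1.25),(b,260.6,228.4),(load('scene0'),386.3,242.3)))
E
```

```text
grip top [537.5 149.  205. ] [-74.8  -2.1]
grip top front edge [538.  134.9 205. ] [-88.9  -2.1]
grip top back [537.2 157.7 205. ] [-66.1  -2.2]
handle [463.   -5.7 190. ] [-226.4   78.7]
fin front [537.9  66.8  72. ] [-157.     0.9]
fin back [536.4 108.3  72. ] [-115.5    0.7]
porch L [443.7  55.1  56. ] [-164.8   95.5]
porch R [635.3  62.9  56. ] [-164.9  -96.3]
handle tri [461.7  -7.3 188. ]
grip tri [533.6 146.  201.6]
```

Emit:
send_rows(
  series=[
    {"ax": 0, "ay": 0, "az": 0, "dx": 2, "dy": -0.3, "dz": 2, "hand": 0},
    {"ax": 0, "ay": 0, "az": 0, "dx": 4.5, "dy": -0.6, "dz": 5, "hand": 0},
    {"ax": 0, "ay": 0, "az": 0, "dx": 6.1, "dy": -0.6, "dz": 8, "hand": 0},
    {"ax": 0, "ay": 0, "az": 0, "dx": 6.1, "dy": -0.6, "dz": 9.5, "hand": 0},
    {"ax": 0, "ay": 0, "az": 0, "dx": 6.1, "dy": -0.6, "dz": 10, "hand": 0},
    {"ax": 0, "ay": 0, "az": 0, "dx": 6.1, "dy": -0.6, "dz": 12, "hand": 0},
    {"ax": 0, "ay": 0, "az": 0, "dx": 6.1, "dy": -0.6, "dz": 14, "hand": 0},
    {"ax": 0, "ay": 0, "az": 0, "dx": 6.1, "dy": -0.6, "dz": 15.5, "hand": 0},
    {"ax": 0, "ay": 0, "az": 0, "dx": 6.1, "dy": -0.6, "dz": 16.3, "hand": 0},
    {"ax": 0, "ay": 0, "az": 0, "dx": 6.1, "dy": -0.6, "dz": 16.3, "hand": 0},
  ],
)

```text
clock: 29.35
eef_pos: [535.6, 144.3, 130.2]
tool_rot: [-3.141, 0.001, 1.611]
force: [0.5, 0.3, -0.0]
width: 85.6
gripper_force: 0.0
```

Emit:
send_rows(
  series=[
    {"ax": 0, "ay": 0, "az": 0, "dx": 0, "dy": 0, "dz": 0, "hand": 0.3},
    {"ax": 0, "ay": 0, "az": 0, "dx": 0, "dy": 0, "dz": 0, "hand": 0.5},
    {"ax": 0, "ay": 0, "az": 0, "dx": 0, "dy": 0, "dz": 0, "hand": 0.7},
    {"ax": 0, "ay": 0, "az": 0, "dx": 0, "dy": 0, "dz": 0, "hand": 0.85},
    {"ax": 0, "ay": 0, "az": 0, "dx": 0, "dy": 0, "dz": 0, "hand": 1},
    {"ax": 0, "ay": 0, "az": 0, "dx": 0, "dy": 0, "dz": 0, "hand": 1},
    {"ax": 0, "ay": 0, "az": 0, "dx": 0, "dy": 0, "dz": 0, "hand": 1},
  ],
)

```text
clock: 30.05
eef_pos: [536.1, 144.9, 130.9]
tool_rot: [3.141, -0.0, 1.611]
force: [-0.0, -1.2, 4.0]
width: 19.5
gripper_force: 59.7
```

Emit:
send_rows(
  series=[
    {"ax": 0, "ay": 0, "az": 0, "dx": 0, "dy": 1.6, "dz": 0, "hand": 1},
    {"ax": 0, "ay": 0, "az": 0, "dx": 0, "dy": -1.6, "dz": 0, "hand": 1},
    {"ax": 0, "ay": 0, "az": 0, "dx": 0, "dy": 1.6, "dz": 0, "hand": 1},
    {"ax": 0, "ay": 0, "az": 0, "dx": 0, "dy": -1.6, "dz": 0, "hand": 1},
    {"ax": 0, "ay": 0, "az": 0, "dx": 0, "dy": 1.6, "dz": 0, "hand": 1},
    {"ax": 0, "ay": 0, "az": 0, "dx": 0, "dy": -1.6, "dz": 0, "hand": 1},
  ],
)

```text
clock: 30.65
eef_pos: [530.3, 145.5, 131.8]
tool_rot: [3.127, -0.004, 1.609]
force: [4.8, 2.1, -4.9]
width: 19.1
gripper_force: 63.2
```

```bash
python3 - <<'E'
from h import *
s=read_state(); print(s['qd'].round(2),s['force'])
d=snap('wrist','w9'); print(blobs(d,(0,0,640,480),200,60000)); d2=snap('top','top5'); print(read_state()['eef_pos'])
E
```

```text
[-0.08 -0.41 -0.04  1.04 -0.06 -0.4  -0.26] [ 4.78161551  2.06360989 -4.93266376]
[([464.7, 5.7], 643, [174, 132, 143]), ([502.3, 110.1], 36333, [95, 128, 164]), ([400.8, 196.8], 1432, [16, 177, 104])]
[515.21757707 143.93349568 130.03699119]
```

Emit:
send_rows(
  series=[
    {"ax": 0, "ay": 0, "az": 0, "dx": 0, "dy": 3.1, "dz": 0, "hand": 1},
    {"ax": 0, "ay": 0, "az": 0, "dx": 0, "dy": 3.1, "dz": 0, "hand": 1},
    {"ax": 0, "ay": 0, "az": 0, "dx": 0, "dy": 0, "dz": 0, "hand": 1},
    {"ax": 0, "ay": 0, "az": 0, "dx": 0, "dy": 0, "dz": 0, "hand": 1},
    {"ax": 0, "ay": 0, "az": 0, "dx": 0, "dy": 3.1, "dz": 0, "hand": 1},
    {"ax": 0, "ay": 0, "az": 0, "dx": 0, "dy": 3.1, "dz": 0, "hand": 1},
    {"ax": 0, "ay": 0, "az": 0, "dx": 0, "dy": 0, "dz": 0, "hand": 1},
    {"ax": 0, "ay": 0, "az": 0, "dx": 0, "dy": 0, "dz": 0, "hand": 1},
    {"ax": 0, "ay": 0, "az": 0, "dx": 0, "dy": 3.1, "dz": 0, "hand": 1},
    {"ax": 0, "ay": 0, "az": 0, "dx": 0, "dy": 3.1, "dz": 0, "hand": 1},
  ],
)

```text
clock: 31.75
eef_pos: [555.1, 145.8, 130.5]
tool_rot: [3.136, -0.002, 1.61]
force: [1.7, 0.8, -4.2]
width: 19.3
gripper_force: 63.7
```

Emit:
send_rows(
  series=[
    {"ax": 0, "ay": 0, "az": 0, "dx": 0, "dy": -3.1, "dz": 0, "hand": 1},
    {"ax": 0, "ay": 0, "az": 0, "dx": 0, "dy": -3.1, "dz": 0, "hand": 1},
    {"ax": 0, "ay": 0, "az": 0, "dx": 0, "dy": 0, "dz": 0, "hand": 1},
    {"ax": 0, "ay": 0, "az": 0, "dx": 0, "dy": 0, "dz": 0, "hand": 1},
    {"ax": 0, "ay": 0, "az": 0, "dx": 0, "dy": -3.1, "dz": 0, "hand": 1},
    {"ax": 0, "ay": 0, "az": 0, "dx": 0, "dy": -3.1, "dz": 0, "hand": 1},
    {"ax": 0, "ay": 0, "az": 0, "dx": 0, "dy": 0, "dz": 0, "hand": 1},
    {"ax": 0, "ay": 0, "az": 0, "dx": 0, "dy": 0, "dz": 0, "hand": 1},
    {"ax": 0, "ay": 0, "az": 0, "dx": 0, "dy": -1.5, "dz": 0, "hand": 1},
    {"ax": 0, "ay": 0, "az": 0, "dx": 0, "dy": -1.5, "dz": 0, "hand": 1},
  ],
)

```text
clock: 32.75
eef_pos: [533.5, 144.7, 130.2]
tool_rot: [-3.139, 0.001, 1.612]
force: [-0.6, -1.0, 0.1]
width: 19.1
gripper_force: 64.3
```

```bash
python3 - <<'E'
from h import *
d=snap('wrist','w10'); print(blobs(d,(0,0,640,480),60,60000)); d2=snap('top','top6'); s=read_state();print(s['eef_pos'],s['force'],s['width'])
print('top',blobs(d2,(150,150,340,320),10,900))
E
```

```text
[([303.8, 233.8], 56069, [0, 7, 184]), ([202.7, 89.8], 37451, [174, 131, 148]), ([464.9, 102.8], 32692, [95, 131, 166])]
[535.11618047 144.82780831 130.17852089] [-0.52557669 -0.43731943 -0.47327493] 19.578616330204298
top [([282.3, 160.7], 275, [22, 191, 87]), ([255.4, 173.8], 50, [108, 149, 111]), ([164.1, 185.2], 885, [108, 161, 84]), ([259.5, 189.2], 139, [15, 80, 137]), ([289.3, 234.2], 108, [1, 203, 152]), ([221.9, 256.4], 113, [174, 132, 153]), ([185.6, 288.7], 494, [75, 12, 85])]
```

Emit:
send_rows(
  series=[
    {"ax": 0, "ay": 0, "az": 0, "dx": 0, "dy": -1.5, "dz": 0, "hand": 1},
    {"ax": 0, "ay": 0, "az": 0, "dx": 0, "dy": -1.5, "dz": 0, "hand": 1},
    {"ax": 0, "ay": 0, "az": 0, "dx": 0, "dy": 1.6, "dz": 0, "hand": 1},
    {"ax": 0, "ay": 0, "az": 0, "dx": 0, "dy": 1.6, "dz": 0, "hand": 1},
    {"ax": 0, "ay": 0, "az": 0, "dx": 0, "dy": -1.5, "dz": 0, "hand": 1},
    {"ax": 0, "ay": 0, "az": 0, "dx": 0, "dy": -1.5, "dz": 0, "hand": 1},
    {"ax": 0, "ay": 0, "az": 0, "dx": 0, "dy": 1.6, "dz": 0, "hand": 1},
    {"ax": 0, "ay": 0, "az": 0, "dx": 0, "dy": 1.6, "dz": 0, "hand": 1},
    {"ax": 0, "ay": 0, "az": 0, "dx": 0, "dy": 0, "dz": 0, "hand": 1},
    {"ax": 0, "ay": 0, "az": 0, "dx": 0, "dy": 0, "dz": 0, "hand": 1},
  ],
)

```text
clock: 33.85
eef_pos: [533.7, 144.7, 130.2]
tool_rot: [-3.139, 0.001, 1.612]
force: [-0.4, -0.7, -1.4]
width: 19.4
gripper_force: 64.2
```

```bash
python3 - <<'E'
from h import *
d=snap('wrist','w11'); s=snap('scene','sc2'); print(read_state()['eef_pos'])
a=cv2.resize(np.array(d['pixels'])[0:300,100:600,::-1],(500,300)); b=cv2.resize(np.array(s['pixels'])[220:350,350:490,::-1],(300,300*130//140))
b=cv2.copyMakeBorder(b,0,300-b.shape[0],0,0,0)
cv2.imwrite('pics/c11.png',np.hstack([a,b]))
E
```

```text
[535.30146284 144.84408512 130.22356998]
```

View pics/c11.png

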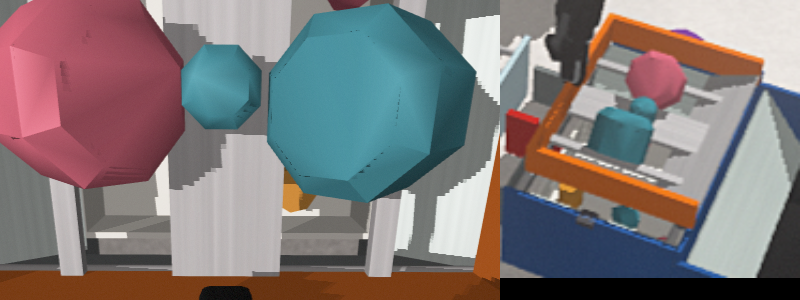

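Crop: one teal small is still on the strip at (222,86) between the two larges, and a pink edge shows at (350,3). Orange and a teal one have dropped through. I'll shake more.

Emit:
send_rows(
  series=[
    {"ax": 0, "ay": 0, "az": 0, "dx": 0, "dy": -1.8, "dz": 0, "hand": 1},
    {"ax": 0, "ay": 0, "az": 0, "dx": 0, "dy": -1.7, "dz": 0, "hand": 1},
    {"ax": 0, "ay": 0, "az": 0, "dx": 0, "dy": 1.8, "dz": 0, "hand": 1},
    {"ax": 0, "ay": 0, "az": 0, "dx": 0, "dy": 1.7, "dz": 0, "hand": 1},
    {"ax": 0, "ay": 0, "az": 0, "dx": 0, "dy": -1.8, "dz": 0, "hand": 1},
    {"ax": 0, "ay": 0, "az": 0, "dx": 0, "dy": -1.7, "dz": 0, "hand": 1},
    {"ax": 0, "ay": 0, "az": 0, "dx": 0, "dy": 1.8, "dz": 0, "hand": 1},
    {"ax": 0, "ay": 0, "az": 0, "dx": 0, "dy": 1.7, "dz": 0, "hand": 1},
    {"ax": 0, "ay": 0, "az": 0, "dx": 0, "dy": -1.8, "dz": 0, "hand": 1},
    {"ax": 0, "ay": 0, "az": 0, "dx": 0, "dy": -1.7, "dz": 0, "hand": 1},
  ],
)

```text
clock: 34.95
eef_pos: [515.6, 144.1, 130.5]
tool_rot: [-3.14, 0.001, 1.613]
force: [0.1, 1.5, -5.3]
width: 18.8
gripper_force: 64.1
```

Emit:
send_rows(
  series=[
    {"ax": 0, "ay": 0, "az": 0, "dx": 0, "dy": 3.5, "dz": 0, "hand": 1},
    {"ax": 0, "ay": 0, "az": 0, "dx": 0, "dy": 3.4, "dz": 0, "hand": 1},
    {"ax": 0, "ay": 0, "az": 0, "dx": 0, "dy": 0, "dz": 0, "hand": 1},
    {"ax": 0, "ay": 0, "az": 0, "dx": 0, "dy": 0, "dz": 0, "hand": 1},
    {"ax": 0, "ay": 0, "az": 0, "dx": 0, "dy": 3.5, "dz": 0, "hand": 1},
    {"ax": 0, "ay": 0, "az": 0, "dx": 0, "dy": 3.4, "dz": 0, "hand": 1},
    {"ax": 0, "ay": 0, "az": 0, "dx": 0, "dy": 0, "dz": 0, "hand": 1},
    {"ax": 0, "ay": 0, "az": 0, "dx": 0, "dy": 0, "dz": 0, "hand": 1},
    {"ax": 0, "ay": 0, "az": 0, "dx": 0, "dy": 1.7, "dz": 0, "hand": 1},
    {"ax": 0, "ay": 0, "az": 0, "dx": 0, "dy": 1.7, "dz": 0, "hand": 1},
  ],
)

```text
clock: 35.95
eef_pos: [537.6, 145.0, 130.4]
tool_rot: [3.139, -0.001, 1.611]
force: [1.6, 1.4, -6.5]
width: 19.5
gripper_force: 64.3
```

```bash
cat >> h.py <<'E'
def look(tag):
    d=snap('wrist','w'+tag); s=snap('scene','s'+tag); t=snap('top','t'+tag)
    st_=read_state(); print(st_['eef_pos'].round(1),st_['width'],st_['force'].round(1))
    for n,im,box,z0 in (('w',d,(60,0,600,300),25),('s',s,(370,230,480,350),6),('t',t,(195,180,270,290),6)):
        hsv=cv2.cvtColor(np.array(im['pixels']),cv2.COLOR_RGB2HSV).astype(int); H,S,V=hsv[...,0],hsv[...,1],hsv[...,2]
        for c,m in (('teal',(abs(H-95)<6)&(S>100)),('blue',(abs(H-100)<4)&(S>150)),('pink',(abs(H-174)<5)&(S>90)),('orange',(abs(H-18)<5)&(S>140)&(V>60))):
            k,_,q,ce=cv2.connectedComponentsWithStats(m.astype(np.uint8))
            r=[(ce[i].round(0).astype(int).tolist(),int(q[i,4])) for i in range(1,k) if q[i,4]>z0 and box[0]<ce[i][0]<box[2] and box[1]<ce[i][1]<box[3]]
            if r: print(n,c,r)
E
python3 -c "
from h import *
look('12')"
```

```text
[535.4 144.8 130.2] 19.51348699937595 [ 0.5  0.8 -3.8]
w teal [([446, 103], 36782)]
w pink [([182, 92], 32030), ([437, 5], 359)]
w orange [([390, 196], 536)]
s teal [([409, 281], 556), ([408, 321], 82)]
s pink [([422, 257], 528)]
s orange [([381, 294], 27), ([418, 307], 66), ([382, 311], 77)]
t pink [([222, 256], 114)]
t orange [([254, 183], 13), ([197, 186], 53)]
```

```bash
python3 - <<'E'
from h import *
for f in ('w10','w11','w12'):
    hsv=cv2.cvtColor(np.array(load(f)['pixels']),cv2.COLOR_RGB2HSV).astype(int)
    m=((abs(hsv[...,0]-95)<6)&(hsv[...,1]>100)).astype(np.uint8); k,_,q,c=cv2.connectedComponentsWithStats(m)
    print(f,[(q[i].tolist()) for i in range(1,k) if q[i,4]>100])
    m=((abs(hsv[...,0]-174)<5)&(hsv[...,1]>90)).astype(np.uint8); k,_,q,c=cv2.connectedComponentsWithStats(m)
    print(f,'pink',[(q[i].tolist()) for i in range(1,k) if q[i,4]>60])
t=load('t12')
for z in (20,60,144): print(z,inst(atz(t,222,256.3,z)), inst(atz(load('w12'),437,5,z)), inst(atz(load('w12'),390,196,z)))
print([inst(atz(t,218.7,232.5,144))])
E
```

```text
w10 [[367, 3, 208, 199, 31656], [281, 44, 80, 84, 5492]]
w10 pink [[73, 0, 212, 190, 31936], [429, 0, 39, 10, 265]]
w11 [[367, 4, 209, 199, 31663], [281, 45, 80, 84, 5494]]
w11 pink [[74, 0, 211, 189, 31845], [428, 0, 40, 10, 284]]
w12 [[291, 9, 283, 197, 36782]]
w12 pink [[73, 0, 211, 191, 32030], [419, 0, 40, 13, 359]]
20 [55.32176445 50.91106494] [ 55.13373314 -69.367461  ] [-60.84093951 -46.44220079]
60 [45.91684808 54.31658501] [ 47.40669971 -59.97726277] [-52.50281082 -40.22767887]
144 [26.16652371 61.46817715] [ 31.17992951 -40.25784648] [-34.99274057 -27.17718286]
[array([33.03415434,  1.41428203])]
```

The smalls left: only the teal one is still on the strip, wedged between the larges. I'll use lopsided strokes (slow one way, quick back) to walk the pack towards one wall, so it comes over a slot.

Emit:
send_rows(
  series=[
    {"ax": 0, "ay": 0, "az": 0, "dx": 0, "dy": -0.4, "dz": 0, "hand": 1},
    {"ax": 0, "ay": 0, "az": 0, "dx": 0, "dy": -1.1, "dz": 0, "hand": 1},
    {"ax": 0, "ay": 0, "az": 0, "dx": 0, "dy": -1.6, "dz": 0, "hand": 1},
    {"ax": 0, "ay": 0, "az": 0, "dx": 0, "dy": -1.7, "dz": 0, "hand": 1},
    {"ax": 0, "ay": 0, "az": 0, "dx": 0, "dy": 1.7, "dz": 0, "hand": 1},
    {"ax": 0, "ay": 0, "az": 0, "dx": 0, "dy": 1.7, "dz": 0, "hand": 1},
    {"ax": 0, "ay": 0, "az": 0, "dx": 0, "dy": 1.4, "dz": 0, "hand": 1},
    {"ax": 0, "ay": 0, "az": 0, "dx": 0, "dy": 0.8, "dz": 0, "hand": 1},
    {"ax": 0, "ay": 0, "az": 0, "dx": 0, "dy": 0, "dz": 0, "hand": 1},
    {"ax": 0, "ay": 0, "az": 0, "dx": 0, "dy": -0.8, "dz": 0, "hand": 1},
  ],
)

```text
clock: 37.1
eef_pos: [526.0, 144.5, 130.3]
tool_rot: [-3.141, 0.0, 1.612]
force: [1.2, 2.3, -8.0]
width: 19.7
gripper_force: 64.0
```

Emit:
send_rows(
  series=[
    {"ax": 0, "ay": 0, "az": 0, "dx": 0, "dy": -0.6, "dz": 0, "hand": 1},
    {"ax": 0, "ay": 0, "az": 0, "dx": 0, "dy": -0.9, "dz": 0, "hand": 1},
    {"ax": 0, "ay": 0, "az": 0, "dx": 0, "dy": 2.5, "dz": 0, "hand": 1},
    {"ax": 0, "ay": 0, "az": 0, "dx": 0, "dy": 2.5, "dz": 0, "hand": 1},
    {"ax": 0, "ay": 0, "az": 0, "dx": 0, "dy": 2.2, "dz": 0, "hand": 1},
    {"ax": 0, "ay": 0, "az": 0, "dx": 0, "dy": 1.6, "dz": 0, "hand": 1},
    {"ax": 0, "ay": 0, "az": 0, "dx": 0, "dy": 0.8, "dz": 0, "hand": 1},
    {"ax": 0, "ay": 0, "az": 0, "dx": 0, "dy": 0, "dz": 0, "hand": 1},
    {"ax": 0, "ay": 0, "az": 0, "dx": 0, "dy": -0.6, "dz": 0, "hand": 1},
    {"ax": 0, "ay": 0, "az": 0, "dx": 0, "dy": -0.9, "dz": 0, "hand": 1},
  ],
)

```text
clock: 38.1
eef_pos: [517.6, 144.2, 130.6]
tool_rot: [-3.141, 0.0, 1.612]
force: [0.7, 1.1, -5.8]
width: 19.2
gripper_force: 64.2
```

Emit:
send_rows(
  series=[
    {"ax": 0, "ay": 0, "az": 0, "dx": 0, "dy": 3.4, "dz": 0, "hand": 1},
    {"ax": 0, "ay": 0, "az": 0, "dx": 0, "dy": 3.4, "dz": 0, "hand": 1},
    {"ax": 0, "ay": 0, "az": 0, "dx": 0, "dy": 3.1, "dz": 0, "hand": 1},
    {"ax": 0, "ay": 0, "az": 0, "dx": 0, "dy": 2.5, "dz": 0, "hand": 1},
    {"ax": 0, "ay": 0, "az": 0, "dx": 0, "dy": 1.9, "dz": 0, "hand": 1},
    {"ax": 0, "ay": 0, "az": 0, "dx": 0, "dy": 1.7, "dz": 0, "hand": 1},
    {"ax": 0, "ay": 0, "az": 0, "dx": 0, "dy": 1.7, "dz": 0, "hand": 1},
  ],
)

```text
clock: 38.8
eef_pos: [534.2, 144.8, 130.4]
tool_rot: [-3.14, 0.0, 1.612]
force: [-0.7, 2.5, -6.8]
width: 19.3
gripper_force: 64.1
```

```bash
cat >> h.py <<'E'
def masks(f):
    hsv=cv2.cvtColor(np.array(load(f)['pixels']),cv2.COLOR_RGB2HSV).astype(int)
    for n,h,s_ in (('teal',95,100),('pink',174,90)):
        m=((abs(hsv[...,0]-h)<6)&(hsv[...,1]>s_)).astype(np.uint8); k,_,q,c=cv2.connectedComponentsWithStats(m)
        print(f,n,[(q[i].tolist()) for i in range(1,k) if q[i,4]>100])
E
python3 -c "
from h import *
look('13');masks('w13')"
```

```text
[535.1 144.8 130.3] 18.962136644129842 [-1.   1.7 -6.6]
w teal [([446, 102], 36971)]
w pink [([183, 91], 32059), ([444, 5], 347)]
w orange [([392, 197], 597)]
s teal [([409, 281], 550), ([409, 321], 86)]
s pink [([422, 256], 525)]
s orange [([374, 291], 8), ([411, 304], 86), ([382, 311], 87)]
t pink [([222, 256], 116)]
t orange [([254, 183], 14), ([197, 186], 50)]
w13 teal [[290, 9, 285, 198, 36971]]
w13 pink [[74, 0, 211, 190, 32059], [426, 0, 40, 13, 347]]
```

```bash
python3 - <<'E'
from h import *
d=load('w11')
for n,q,z in (('red',(180,92),165),('red L',(74,95),155),('red R',(285,95),155),('teal',(470,103),165),('tealL',(367,100),155),('tealR',(575,100),155),('small L',(281,86),146),('small R',(361,86),146),('small',(321,86),146),('strip L',(270,230),130),('strip R',(381,230),130)):
    print(n,inst(atz(d,*q,z)).round(1))
e=read_state()['eef_pos']; print(inst(e))
E
```

```text
red [ 2.6 47.5]
red L [ 1.8 86.6]
red R [ 1.8 15.4]
teal [ -0.7 -43.9]
tealL [  0.3 -12.2]
tealR [  0.3 -82.4]
small L [ 5.  17.6]
small R [  5.  -10.8]
small [5.  3.4]
strip L [-52.8  25.7]
strip R [-52.8 -22.1]
[-78.90785099   0.47205549]
```

The castings sit symmetrically (larges at ±46 mm, small at +3), so even strokes don't free it. Next try: accelerate gently and stop abruptly at one end, so the pack slides on.

Emit:
send_rows(
  series=[
    {"ax": 0, "ay": 0, "az": 0, "dx": 0, "dy": -0.5, "dz": 0, "hand": 1},
    {"ax": 0, "ay": 0, "az": 0, "dx": 0, "dy": -1.2, "dz": 0, "hand": 1},
    {"ax": 0, "ay": 0, "az": 0, "dx": 0, "dy": -1.8, "dz": 0, "hand": 1},
    {"ax": 0, "ay": 0, "az": 0, "dx": 0, "dy": -2.1, "dz": 0, "hand": 1},
    {"ax": 0, "ay": 0, "az": 0, "dx": 0, "dy": -2.1, "dz": 0, "hand": 1},
    {"ax": 0, "ay": 0, "az": 0, "dx": 0, "dy": -1.2, "dz": 0, "hand": 1},
    {"ax": 0, "ay": 0, "az": 0, "dx": 0, "dy": 1.7, "dz": 0, "hand": 1},
    {"ax": 0, "ay": 0, "az": 0, "dx": 0, "dy": 2.4, "dz": 0, "hand": 1},
    {"ax": 0, "ay": 0, "az": 0, "dx": 0, "dy": 2.4, "dz": 0, "hand": 1},
    {"ax": 0, "ay": 0, "az": 0, "dx": 0, "dy": 2.3, "dz": 0, "hand": 1},
  ],
)

```text
clock: 39.95
eef_pos: [557.2, 145.6, 130.3]
tool_rot: [-3.138, 0.001, 1.612]
force: [-4.4, 1.7, -4.3]
width: 19.4
gripper_force: 64.6
```

Emit:
send_rows(
  series=[
    {"ax": 0, "ay": 0, "az": 0, "dx": 0, "dy": -0.5, "dz": 0, "hand": 1},
    {"ax": 0, "ay": 0, "az": 0, "dx": 0, "dy": -1.2, "dz": 0, "hand": 1},
    {"ax": 0, "ay": 0, "az": 0, "dx": 0, "dy": -2.0, "dz": 0, "hand": 1},
    {"ax": 0, "ay": 0, "az": 0, "dx": 0, "dy": -2.8, "dz": 0, "hand": 1},
    {"ax": 0, "ay": 0, "az": 0, "dx": 0, "dy": -3.5, "dz": 0, "hand": 1},
    {"ax": 0, "ay": 0, "az": 0, "dx": 0, "dy": -4.1, "dz": 0, "hand": 1},
    {"ax": 0, "ay": 0, "az": 0, "dx": 0, "dy": -4.3, "dz": 0, "hand": 1},
    {"ax": 0, "ay": 0, "az": 0, "dx": 0, "dy": -3.4, "dz": 0, "hand": 1},
    {"ax": 0, "ay": 0, "az": 0, "dx": 0, "dy": -0.5, "dz": 0, "hand": 1},
    {"ax": 0, "ay": 0, "az": 0, "dx": 0, "dy": 0.1, "dz": 0, "hand": 1},
  ],
)

```text
clock: 40.95
eef_pos: [557.5, 145.4, 129.9]
tool_rot: [-3.135, 0.001, 1.612]
force: [-18.6, -0.6, 8.7]
width: 19.4
gripper_force: 66.0
```

Emit:
send_rows(
  series=[
    {"ax": 0, "ay": 0, "az": 0, "dx": 0, "dy": 0, "dz": 0, "hand": 1},
    {"ax": 0, "ay": 0, "az": 0, "dx": 0, "dy": -0.3, "dz": 0, "hand": 1},
    {"ax": 0, "ay": 0, "az": 0, "dx": 0, "dy": -0.9, "dz": 0, "hand": 1},
    {"ax": 0, "ay": 0, "az": 0, "dx": 0, "dy": -1.6, "dz": 0, "hand": 1},
    {"ax": 0, "ay": 0, "az": 0, "dx": 0, "dy": -2.2, "dz": 0, "hand": 1},
    {"ax": 0, "ay": 0, "az": 0, "dx": 0, "dy": -2.4, "dz": 0, "hand": 1},
    {"ax": 0, "ay": 0, "az": 0, "dx": 0, "dy": -2.4, "dz": 0, "hand": 1},
  ],
)

```text
clock: 41.65
eef_pos: [534.8, 144.8, 130.4]
tool_rot: [-3.141, 0.0, 1.612]
force: [-0.9, 3.0, -6.4]
width: 19.5
gripper_force: 64.3
```

```bash
python3 -c "
from h import *
look('14');masks('w14')"
```

```text
[535.3 144.8 130.3] 19.265275667070824 [-1.4  2.5 -6.3]
w teal [([444, 103], 36662)]
w pink [([183, 91], 31923), ([443, 5], 349)]
w orange [([392, 197], 529)]
s teal [([409, 281], 559), ([408, 321], 84)]
s pink [([422, 256], 523)]
s orange [([408, 303], 90), ([382, 311], 83)]
t pink [([222, 256], 111)]
t orange [([253, 183], 15), ([196, 186], 49)]
w14 teal [[288, 12, 285, 197, 36662]]
w14 pink [[74, 0, 211, 191, 31923], [425, 0, 40, 13, 349]]
```

```bash
python3 - <<'E'
from h import *
def cr(f,x0,y0,x1,y1,w,h): return cv2.resize(np.array(load(f)['pixels'])[y0:y1,x0:x1,::-1],(w,h),interpolation=cv2.INTER_CUBIC)
a=cr('s14',355,225,485,345,400,369); b=cr('t14',185,175,285,285,400,440)
w=cr('w14',60,0,600,240,400,178)
L=np.vstack([a,w]); L=cv2.copyMakeBorder(L,0,600-L.shape[0],0,0,0); b=cv2.copyMakeBorder(b,0,160,0,0,0)
cv2.imwrite('pics/last.png',np.hstack([L,b]))
E
```

```text
(no output)
```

View pics/last.png

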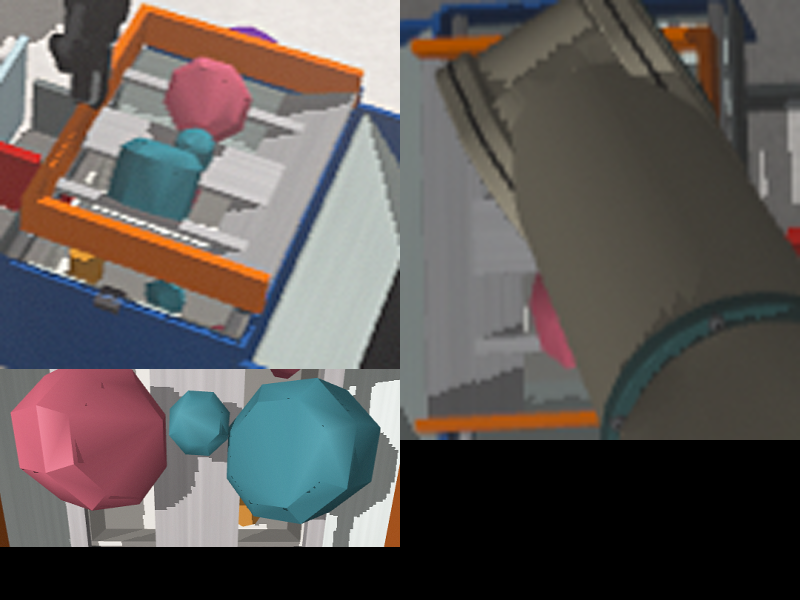

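The views show only the teal small left, on the strip between the two upright larges, with orange and teal castings visible down in the tray. The larges hardly slide at this pace, so I'll use quicker strokes.

Emit:
send_rows(
  series=[
    {"ax": 0, "ay": 0, "az": 0, "dx": 0, "dy": 2.1, "dz": 0, "hand": 1},
    {"ax": 0, "ay": 0, "az": 0, "dx": 0, "dy": -2.1, "dz": 0, "hand": 1},
    {"ax": 0, "ay": 0, "az": 0, "dx": 0, "dy": 2.1, "dz": 0, "hand": 1},
    {"ax": 0, "ay": 0, "az": 0, "dx": 0, "dy": -2.1, "dz": 0, "hand": 1},
    {"ax": 0, "ay": 0, "az": 0, "dx": 0, "dy": 2.1, "dz": 0, "hand": 1},
    {"ax": 0, "ay": 0, "az": 0, "dx": 0, "dy": -2.1, "dz": 0, "hand": 1},
    {"ax": 0, "ay": 0, "az": 0, "dx": 0, "dy": 2.1, "dz": 0, "hand": 1},
    {"ax": 0, "ay": 0, "az": 0, "dx": 0, "dy": -2.1, "dz": 0, "hand": 1},
    {"ax": 0, "ay": 0, "az": 0, "dx": 0, "dy": 2.1, "dz": 0, "hand": 1},
    {"ax": 0, "ay": 0, "az": 0, "dx": 0, "dy": -2.1, "dz": 0, "hand": 1},
  ],
)

```text
clock: 42.8
eef_pos: [534.3, 146.0, 133.3]
tool_rot: [3.115, -0.007, 1.605]
force: [14.7, 4.8, -8.2]
width: 19.6
gripper_force: 70.8
```

Emit:
send_rows(
  series=[
    {"ax": 0, "ay": 0, "az": 0, "dx": 0, "dy": 4.2, "dz": 0, "hand": 1},
    {"ax": 0, "ay": 0, "az": 0, "dx": 0, "dy": 0, "dz": 0, "hand": 1},
    {"ax": 0, "ay": 0, "az": 0, "dx": 0, "dy": 4.2, "dz": 0, "hand": 1},
    {"ax": 0, "ay": 0, "az": 0, "dx": 0, "dy": 0, "dz": 0, "hand": 1},
    {"ax": 0, "ay": 0, "az": 0, "dx": 0, "dy": 4.2, "dz": 0, "hand": 1},
    {"ax": 0, "ay": 0, "az": 0, "dx": 0, "dy": 0, "dz": 0, "hand": 1},
    {"ax": 0, "ay": 0, "az": 0, "dx": 0, "dy": 4.2, "dz": 0, "hand": 1},
    {"ax": 0, "ay": 0, "az": 0, "dx": 0, "dy": 2.1, "dz": 0, "hand": 1},
    {"ax": 0, "ay": 0, "az": 0, "dx": 0, "dy": 2.1, "dz": 0, "hand": 1},
  ],
)

```text
clock: 43.7
eef_pos: [533.6, 143.4, 130.1]
tool_rot: [-3.138, 0.003, 1.612]
force: [-2.7, -0.6, -5.9]
width: 19.0
gripper_force: 64.5
```

```bash
python3 -c "
from h import *
look('15');masks('w15')"
```

```text
[536.  143.6 130.4] 19.097459980332417 [-0.6 -1.9 -5.1]
w teal [([447, 32], 2637), ([408, 74], 1726), ([457, 216], 26429)]
w pink [([241, 57], 22301), ([445, 1], 88)]
s teal [([391, 276], 510), ([410, 322], 106)]
s pink [([429, 262], 608), ([414, 287], 68)]
s orange [([407, 302], 109), ([382, 311], 96)]
t pink [([216, 250], 286)]
t orange [([254, 183], 14), ([197, 186], 60)]
w15 teal [[419, 2, 58, 62, 2637], [389, 47, 46, 58, 1726], [364, 133, 192, 179, 26429]]
w15 pink [[136, 0, 206, 144, 22301]]
```

Emit:
send_rows(
  series=[
    {"ax": 0, "ay": 0, "az": 0, "dx": 0, "dy": 2.1, "dz": 0, "hand": 1},
    {"ax": 0, "ay": 0, "az": 0, "dx": 0, "dy": -2.1, "dz": 0, "hand": 1},
    {"ax": 0, "ay": 0, "az": 0, "dx": 0, "dy": 2.1, "dz": 0, "hand": 1},
    {"ax": 0, "ay": 0, "az": 0, "dx": 0, "dy": -2.1, "dz": 0, "hand": 1},
    {"ax": 0, "ay": 0, "az": 0, "dx": 0, "dy": 2.1, "dz": 0, "hand": 1},
    {"ax": 0, "ay": 0, "az": 0, "dx": 0, "dy": -2.1, "dz": 0, "hand": 1},
    {"ax": 0, "ay": 0, "az": 0, "dx": 0, "dy": 2.1, "dz": 0, "hand": 1},
    {"ax": 0, "ay": 0, "az": 0, "dx": 0, "dy": 0, "dz": 0, "hand": 1},
    {"ax": 0, "ay": 0, "az": 0, "dx": 0, "dy": 0, "dz": 0, "hand": 1},
    {"ax": 0, "ay": 0, "az": 0, "dx": 0, "dy": 0, "dz": 0, "hand": 1},
  ],
)

```text
clock: 44.85
eef_pos: [535.9, 143.3, 130.3]
tool_rot: [-3.141, 0.002, 1.611]
force: [0.4, -4.0, -5.1]
width: 19.4
gripper_force: 65.0
```

```bash
python3 -c "
from h import *
look('16');masks('w16')"
```

```text
[536.3 143.4 130.3] 19.181683074012312 [-1.1 -5.4 -3.9]
w teal [([394, 94], 194), ([460, 191], 27036)]
w pink [([483, 48], 20789), ([214, 122], 1775)]
s teal [([393, 278], 445), ([379, 279], 11), ([410, 322], 105)]
s pink [([417, 286], 558)]
s orange [([406, 303], 107), ([382, 311], 92)]
t orange [([254, 182], 13), ([197, 186], 60)]
w16 teal [[388, 81, 17, 24, 194], [365, 110, 198, 177, 27036]]
w16 pink [[376, 0, 227, 109, 20789], [191, 102, 48, 42, 1775]]
```

```bash
python3 - <<'E'
from h import *
s=load('s15');w=load('w15');w6=load('w16')
for sq in ((410,322),(382,311)):
  for wq in ((447,32),(408,74)):
    X=tri((s,*sq),(w,*wq)); print(sq,wq,X.round(0),inst(X).round(0),(proj(s,X)-sq).round(0),(proj(w,X)-wq).round(0))
for z in (20,60,95,144): print(z,[inst(atz(w,*q,z)).round(0).tolist() for q in ((447,32),(408,74))],inst(atz(w6,214,122,z)).round(0), inst(atz(w6,394,94,z)).round(0))
h=lambda f,x0,y0,x1,y1:cv2.cvtColor(np.array(load(f)['pixels']),cv2.COLOR_RGB2HSV)[y0:y1,x0:x1]
print(h('w15',425,5,470,60)[::12,::9].tolist()); print(h('w15',392,50,432,100)[::12,::9].tolist())
E
```

```text
(410, 322) (447, 32) [598. 256.  45.] [ 29. -67.] [3. 0.] [ 2. 12.]
(410, 322) (408, 74) [580. 242.  20.] [ 16. -49.] [-1. -0.] [-1. -3.]
(382, 311) (447, 32) [605. 221.  71.] [ -6. -73.] [17.  1.] [21. 78.]
(382, 311) (408, 74) [589. 208.  45.] [-18. -56.] [14.  1.] [15. 57.]
20 [[38.0, -71.0], [15.0, -49.0]] [-14.  71.] [  3. -44.]
60 [[33.0, -61.0], [12.0, -42.0]] [-12.  61.] [  2. -38.]
95 [[28.0, -52.0], [10.0, -36.0]] [-11.  53.] [  2. -33.]
144 [[21.0, -40.0], [8.0, -27.0]] [-9. 41.] [  1. -25.]
[[[20, 17, 137], [176, 116, 77], [94, 138, 74], [96, 144, 76], [17, 17, 135]], [[95, 142, 70], [95, 138, 72], [94, 137, 78], [95, 134, 82], [96, 138, 76]], [[94, 135, 66], [95, 142, 72], [94, 138, 76], [95, 131, 76], [94, 133, 75]], [[95, 138, 63], [94, 145, 72], [95, 136, 73], [95, 136, 73], [95, 138, 72]], [[17, 17, 136], [94, 142, 54], [95, 145, 60], [95, 145, 65], [94, 139, 68]]]
[[[23, 15, 135], [95, 136, 73], [95, 131, 72], [15, 15, 136], [96, 141, 56]], [[95, 146, 70], [95, 146, 77], [95, 131, 84], [96, 135, 81], [94, 95, 83]], [[96, 141, 74], [96, 145, 79], [95, 135, 81], [94, 129, 85], [94, 135, 81]], [[94, 145, 65], [94, 142, 72], [94, 131, 80], [95, 140, 80], [13, 17, 137]], [[15, 15, 136], [95, 140, 69], [94, 101, 78], [19, 15, 135], [26, 15, 132]]]
```

All five smalls are now below the deck and both larges are on the −y side of the sieve. Now I'll tip it.

Emit:
send_rows(
  series=[
    {"ax": 0, "ay": 0, "az": 0, "dx": 0.35, "dy": 0, "dz": -0.83, "hand": 1},
    {"ax": 0, "ay": 0, "az": 0, "dx": 0.76, "dy": 0, "dz": -1.66, "hand": 1},
    {"ax": 0, "ay": 0, "az": 0, "dx": 1.2, "dy": 0, "dz": -2.45, "hand": 1},
    {"ax": 0, "ay": 0, "az": 0, "dx": 1.69, "dy": 0, "dz": -3.24, "hand": 1},
    {"ax": 0, "ay": 0, "az": 0, "dx": 2.2, "dy": 0, "dz": -3.98, "hand": 1},
    {"ax": 0, "ay": 0, "az": 0, "dx": 2.77, "dy": 0, "dz": -4.72, "hand": 1},
    {"ax": 0, "ay": 0, "az": 0, "dx": 3.4, "dy": 0, "dz": -5.4, "hand": 1},
    {"ax": 0, "ay": 0, "az": 0, "dx": 3.99, "dy": 0, "dz": -6.08, "hand": 1},
    {"ax": 0, "ay": 0, "az": 0, "dx": 4.65, "dy": 0, "dz": -6.7, "hand": 1},
    {"ax": 0, "ay": 0, "az": 0, "dx": 5.34, "dy": 0, "dz": -7.32, "hand": 1},
  ],
)

```text
clock: 46.0
eef_pos: [533.7, 197.8, 204.3]
tool_rot: [3.141, 0.001, 1.612]
force: [0.5, -3.5, -6.9]
width: 19.2
gripper_force: 62.7
```

Emit:
send_rows(
  series=[
    {"ax": 0, "ay": 0, "az": 0, "dx": 0.73, "dy": 0, "dz": -0.56, "hand": 1},
    {"ax": 0, "ay": 0, "az": 0, "dx": 1.47, "dy": 0, "dz": -1.09, "hand": 1},
    {"ax": 0, "ay": 0, "az": 0, "dx": 2.25, "dy": 0, "dz": -1.58, "hand": 1},
    {"ax": 0, "ay": 0, "az": 0, "dx": 3.04, "dy": 0, "dz": -2.03, "hand": 1},
    {"ax": 0, "ay": 0, "az": 0, "dx": 3.86, "dy": 0, "dz": -2.44, "hand": 1},
    {"ax": 0, "ay": 0, "az": 0, "dx": 4.7, "dy": 0, "dz": -2.82, "hand": 1},
    {"ax": 0, "ay": 0, "az": 0, "dx": 5.55, "dy": 0, "dz": -3.14, "hand": 1},
    {"ax": 0, "ay": 0, "az": 0, "dx": 6.42, "dy": 0, "dz": -3.43, "hand": 1},
    {"ax": 0, "ay": 0, "az": 0, "dx": 7.3, "dy": 0, "dz": -3.67, "hand": 1},
    {"ax": 0, "ay": 0, "az": 0, "dx": 8.19, "dy": 0, "dz": -3.86, "hand": 1},
  ],
)

```text
clock: 47.0
eef_pos: [530.4, 279.9, 243.2]
tool_rot: [3.141, 0.001, 1.612]
force: [0.5, -4.2, -4.1]
width: 18.9
gripper_force: 61.5
```

Emit:
send_rows(
  series=[
    {"ax": 0, "ay": 0, "az": 0, "dx": 0.3, "dy": 0, "dz": -0.05, "hand": 1},
    {"ax": 0, "ay": 0, "az": 0, "dx": 0.3, "dy": 0, "dz": -0.05, "hand": 1},
    {"ax": 0, "ay": 0, "az": 0, "dx": 0.3, "dy": 0, "dz": -0.05, "hand": 1},
    {"ax": 0, "ay": 0, "az": 0, "dx": 0.3, "dy": 0, "dz": -0.05, "hand": 1},
    {"ax": 0, "ay": 0, "az": 0, "dx": 0.3, "dy": 0, "dz": -0.05, "hand": 1},
  ],
)

```text
clock: 47.5
eef_pos: [530.3, 283.7, 243.8]
tool_rot: [3.14, -0.001, 1.612]
force: [-0.8, -3.7, 4.9]
width: 19.2
gripper_force: 63.1
```

```bash
python3 - <<'E'
from h import *
for n,box,mn in (('scene',(350,200,600,420),20),('top',(90,160,300,310),20),('wrist',(0,0,640,480),150)):
    d=snap(n,n[0]+'17'); hsv=cv2.cvtColor(np.array(d['pixels']),cv2.COLOR_RGB2HSV).astype(int)
    for c,h,S in (('teal',95,100),('pink',174,90)):
        m=((abs(hsv[...,0]-h)<6)&(hsv[...,1]>S)).astype(np.uint8); k,_,q,ce=cv2.connectedComponentsWithStats(m)
        r=[(ce[i].round().astype(int).tolist(),q[i].tolist(),inst(atz(d,*ce[i],25)).round().tolist()) for i in range(1,k) if q[i,4]>mn and box[0]<ce[i][0]<box[2] and box[1]<ce[i][1]<box[3]]
        print(n,c,r)
E
```

```text
scene teal [([410, 322], [403, 316, 18, 14, 103], [19.0, -51.0]), ([488, 343], [474, 328, 29, 32, 741], [206.0, -34.0])]
scene pink [([411, 287], [409, 283, 6, 9, 22], [-19.0, 58.0]), ([527, 349], [510, 333, 35, 33, 761], [291.0, -9.0]), ([403, 395], [394, 380, 19, 31, 431], [78.0, -253.0])]
top teal [([227, 212], [222, 207, 11, 12, 72], [37.0, -71.0])]
top pink [([246, 263], [242, 259, 10, 9, 78], [-13.0, 73.0])]
wrist teal [([378, 22], [338, 0, 86, 54, 3604], [202.0, -45.0]), ([377, 238], [366, 225, 26, 30, 528], [15.0, -50.0])]
wrist pink [([610, 170], [576, 147, 64, 50, 2145], [79.0, -262.0]), ([253, 263], [238, 248, 30, 31, 783], [-11.0, 70.0])]
```

Both larges are in the hopper (stand x 204 and 291) and the smalls are in the tray. Now I let the sieve down.

Emit:
send_rows(
  series=[
    {"ax": 0, "ay": 0, "az": 0, "dx": -2.07, "dy": 0, "dz": 0.48, "hand": 1},
    {"ax": 0, "ay": 0, "az": 0, "dx": -3.79, "dy": 0, "dz": 1.09, "hand": 1},
    {"ax": 0, "ay": 0, "az": 0, "dx": -5.45, "dy": 0, "dz": 1.88, "hand": 1},
    {"ax": 0, "ay": 0, "az": 0, "dx": -7.02, "dy": 0, "dz": 2.82, "hand": 1},
    {"ax": 0, "ay": 0, "az": 0, "dx": -8.49, "dy": 0, "dz": 3.91, "hand": 1},
    {"ax": 0, "ay": 0, "az": 0, "dx": -9.84, "dy": 0, "dz": 5.15, "hand": 1},
    {"ax": 0, "ay": 0, "az": 0, "dx": -11.06, "dy": 0, "dz": 6.51, "hand": 1},
    {"ax": 0, "ay": 0, "az": 0, "dx": -12.14, "dy": 0, "dz": 7.99, "hand": 1},
    {"ax": 0, "ay": 0, "az": 0, "dx": -13.07, "dy": 0, "dz": 9.57, "hand": 1},
    {"ax": 0, "ay": 0, "az": 0, "dx": -13.5, "dy": 0, "dz": 10.4, "hand": 1},
  ],
)

```text
clock: 48.65
eef_pos: [536.2, 149.5, 138.2]
tool_rot: [3.14, -0.004, 1.611]
force: [0.6, 0.6, 1.1]
width: 19.3
gripper_force: 68.8
```

Emit:
send_rows(
  series=[
    {"ax": 0, "ay": 0, "az": 0, "dx": -0.33, "dy": 0, "dz": 0.83, "hand": 1},
    {"ax": 0, "ay": 0, "az": 0, "dx": -0.33, "dy": 0, "dz": 0.83, "hand": 1},
    {"ax": 0, "ay": 0, "az": 0, "dx": -0.33, "dy": 0, "dz": 0.83, "hand": 1},
    {"ax": 0, "ay": 0, "az": 0, "dx": -0.33, "dy": 0, "dz": 0.83, "hand": 0.7},
    {"ax": 0, "ay": 0, "az": 0, "dx": -0.33, "dy": 0, "dz": 0.83, "hand": 0.4},
    {"ax": 0, "ay": 0, "az": 0, "dx": -0.33, "dy": 0, "dz": 0.83, "hand": 0.2},
    {"ax": 0, "ay": 0, "az": 0, "dx": -0.33, "dy": 0, "dz": 0.83, "hand": 0.2},
  ],
)

```text
clock: 49.35
eef_pos: [535.7, 144.8, 130.6]
tool_rot: [3.141, 0.0, 1.612]
force: [-0.0, -0.2, 0.4]
width: 67.6
gripper_force: 0.0
```

Emit:
send_rows(
  series=[
    {"ax": 0, "ay": 0, "az": 0, "dx": 0, "dy": 0, "dz": -2, "hand": 0.2},
    {"ax": 0, "ay": 0, "az": 0, "dx": 0, "dy": 0, "dz": -6, "hand": 0.2},
    {"ax": 0, "ay": 0, "az": 0, "dx": 0, "dy": 0, "dz": -9.5, "hand": 0},
    {"ax": 0, "ay": 0, "az": 0, "dx": -2, "dy": 0, "dz": -11, "hand": 0},
    {"ax": 0, "ay": 0, "az": 0, "dx": -5, "dy": 0, "dz": -11, "hand": 0},
    {"ax": 0, "ay": 0, "az": 0, "dx": -9, "dy": 0, "dz": -11, "hand": 0},
    {"ax": 0, "ay": 0, "az": 0, "dx": -13, "dy": 0, "dz": -11, "hand": 0},
    {"ax": 0, "ay": 0, "az": 0, "dx": -15, "dy": 0, "dz": -11, "hand": 0},
    {"ax": 0, "ay": 0, "az": 0, "dx": -15, "dy": 0, "dz": -11, "hand": 0},
    {"ax": 0, "ay": 0, "az": 0, "dx": -15, "dy": 0, "dz": -11, "hand": 0},
  ],
)

```text
clock: 50.35
eef_pos: [541.7, -4.6, 240.5]
tool_rot: [3.141, -0.001, 1.611]
force: [0.3, 0.4, 0.3]
width: 85.4
gripper_force: 0.0
```

```bash
python3 - <<'E'
from h import *
w=snap('wrist','w18'); snap('scene','s18'); t=snap('top','t18')
def cmp(a,b,box):
    A=np.array(load(a)['pixels']).astype(int);B=np.array(load(b)['pixels']).astype(int)
    x0,y0,x1,y1=box; return (abs(A-B).max(2)>40)[y0:y1,x0:x1].mean()
print('sieve change scene front edge',cmp('scene0','s18',(360,225,480,340)))
# orange front wall in wrist: rows/cols extents
def om(d):
    hsv=cv2.cvtColor(np.array(d['pixels']),cv2.COLOR_RGB2HSV).astype(int); return ((abs(hsv[...,0]-10)<6)&(hsv[...,1]>180)&(hsv[...,2]>90))
for f in('top0','t18','scene0','s18'):
    m=om(load(f))[150:400,180:500] ; ys,xs=np.nonzero(m); print(f,len(xs),xs.min()+180,xs.max()+180,ys.min()+150,ys.max()+150)
plan((463,-6.5,240,1.612),(463,-6.5,106,1.612))
# handle top grey disc candidate
print(proj(w,[462.5,-6.5,190]))
E
```

```text
sieve change scene front edge 0.10681159420289855
top0 765 188 265 182 282
t18 814 188 265 181 282
scene0 1154 362 472 227 325
s18 1126 362 472 227 325
t 50.5 at [541.7  -3.1 240.5] [ 3.141e+00 -1.000e-03  1.615e+00] w 85.2 q [ 0.23  0.44 -0.39  1.75  0.2   0.98 -0.2 ] F [0.3 0.1 0. ]
(463, -6.5, 240) d [-0.   -7.88  0.05] a [ 0.    -0.001  0.003]
(463, -6.5, 106) d [-1.000e-02 -7.880e+00  1.345e+01] a [ 0.    -0.001  0.003]
[183.5029287  247.49417287]
```

```bash
python3 - <<'E'
from h import *
d=load('w8');b=load('top0')
print('can',atz(d,722/1.25,214/1.25,100).round(),atz(b,349/1.25,186/1.25,100).round()); print('bottle',atz(d,719/1.25,397/1.25,150).round(),atz(b,402/1.25,177/1.25,150).round())
h=np.array([-175,-105.])
v0=inst([462.5,-6.5])-h; print('v0',v0,np.linalg.norm(v0))
v0=np.array([-54,185.])
p0=st(*(h+v0));print('handle nominal',p0)
for th in np.arange(0,1.76,.125):
    c,s=np.cos(th),np.sin(th); p=h+np.array([c*v0[0]-s*v0[1],s*v0[0]+c*v0[1]]); w_=st(*p)
    dd=p-(h+v0); print(round(th,3),'tool dx %.2f dy %.2f'%(dd[0]/10,-dd[1]/10),w_.round(), 'panel end',st(*(h+208*np.array([-s,c]))).round())
E
```

```text
can [761. 115. 100.] [757. 110. 100.]
bottle [756.   1. 150.] [758.  -3. 150.]
v0 [-52.12941479 184.22315909] 191.45664843924342
handle nominal [461.80087161  -8.40099719]
0.0 tool dx 0.00 dy -0.00 [462.  -8.] panel end [437.  45.]
0.125 tool dx -2.26 dy 0.82 [471. -31.] panel end [439.  19.]
0.25 tool dx -4.41 dy 1.91 [483. -52.] panel end [445.  -7.]
0.375 tool dx -6.40 dy 3.26 [497. -71.] panel end [454. -31.]
0.5 tool dx -8.21 dy 4.85 [514. -88.] panel end [466. -54.]
0.625 tool dx -9.80 dy 6.66 [ 532. -104.] panel end [481. -75.]
0.75 tool dx -11.16 dy 8.64 [ 553. -116.] panel end [498. -95.]
0.875 tool dx -12.26 dy 10.79 [ 575. -126.] panel end [ 518. -112.]
1.0 tool dx -13.08 dy 13.05 [ 598. -134.] panel end [ 539. -126.]
1.125 tool dx -13.62 dy 15.40 [ 621. -138.] panel end [ 563. -138.]
1.25 tool dx -13.86 dy 17.79 [ 645. -140.] panel end [ 587. -147.]
1.375 tool dx -13.80 dy 20.20 [ 669. -138.] panel end [ 612. -152.]
1.5 tool dx -13.44 dy 22.58 [ 693. -133.] panel end [ 638. -155.]
1.625 tool dx -12.78 dy 24.89 [ 716. -126.] panel end [ 664. -154.]
1.75 tool dx -11.84 dy 27.11 [ 738. -116.] panel end [ 690. -150.]
```

Emit:
send_rows(
  series=[
    {"ax": 0, "ay": 0, "az": 0, "dx": -0.2, "dy": -3, "dz": 0, "hand": 0},
    {"ax": 0, "ay": 0, "az": 0, "dx": -0.3, "dy": -6, "dz": 0, "hand": 0},
    {"ax": 0, "ay": 0, "az": 0, "dx": -0.3, "dy": -7.9, "dz": 2, "hand": 0},
    {"ax": 0, "ay": 0, "az": 0, "dx": -0.3, "dy": -7.9, "dz": 5, "hand": 0},
    {"ax": 0, "ay": 0, "az": 0, "dx": -0.3, "dy": -7.9, "dz": 8, "hand": 0},
    {"ax": 0, "ay": 0, "az": 0, "dx": -0.3, "dy": -7.9, "dz": 11, "hand": 0},
    {"ax": 0, "ay": 0, "az": 0, "dx": -0.3, "dy": -7.9, "dz": 13, "hand": 0},
    {"ax": 0, "ay": 0, "az": 0, "dx": -0.3, "dy": -7.9, "dz": 13.4, "hand": 0},
    {"ax": 0, "ay": 0, "az": 0, "dx": -0.3, "dy": -7.9, "dz": 13.4, "hand": 0},
  ],
)

```text
clock: 51.4
eef_pos: [462.9, -10.2, 106.3]
tool_rot: [-3.141, -0.0, 1.614]
force: [0.1, -0.3, 0.7]
width: 85.8
gripper_force: 0.0
```

Emit:
send_rows(
  series=[
    {"ax": 0, "ay": 0, "az": 0, "dx": 0, "dy": 0, "dz": 0, "hand": 0.3},
    {"ax": 0, "ay": 0, "az": 0, "dx": 0, "dy": 0, "dz": 0, "hand": 0.5},
    {"ax": 0, "ay": 0, "az": 0, "dx": 0, "dy": 0, "dz": 0, "hand": 0.7},
    {"ax": 0, "ay": 0, "az": 0, "dx": 0, "dy": 0, "dz": 0, "hand": 0.85},
    {"ax": 0, "ay": 0, "az": 0, "dx": 0, "dy": 0, "dz": 0, "hand": 1},
    {"ax": 0, "ay": 0, "az": 0, "dx": 0, "dy": 0, "dz": 0, "hand": 1},
    {"ax": 0, "ay": 0, "az": 0, "dx": 0, "dy": 0, "dz": 0, "hand": 1},
  ],
)

```text
clock: 52.1
eef_pos: [462.3, -11.7, 106.9]
tool_rot: [-3.141, 0.001, 1.612]
force: [-2.5, -0.2, 5.4]
width: 12.8
gripper_force: 58.4
```

Emit:
send_rows(
  series=[
    {"ax": 0, "ay": 0, "az": 0, "dx": -1.1, "dy": 0.35, "dz": 0, "hand": 1},
    {"ax": 0, "ay": 0, "az": 0, "dx": -2.26, "dy": 0.82, "dz": 0, "hand": 1},
    {"ax": 0, "ay": 0, "az": 0, "dx": -4.41, "dy": 1.91, "dz": 0, "hand": 1},
    {"ax": 0, "ay": 0, "az": 0, "dx": -6.4, "dy": 3.26, "dz": 0, "hand": 1},
    {"ax": 0, "ay": 0, "az": 0, "dx": -8.21, "dy": 4.85, "dz": 0, "hand": 1},
    {"ax": 0, "ay": 0, "az": 0, "dx": -9.8, "dy": 6.66, "dz": 0, "hand": 1},
    {"ax": 0, "ay": 0, "az": 0, "dx": -11.16, "dy": 8.64, "dz": 0, "hand": 1},
    {"ax": 0, "ay": 0, "az": 0, "dx": -12.26, "dy": 10.79, "dz": 0, "hand": 1},
    {"ax": 0, "ay": 0, "az": 0, "dx": -12.7, "dy": 11.9, "dz": 0, "hand": 1},
    {"ax": 0, "ay": 0, "az": 0, "dx": -13.08, "dy": 13.05, "dz": 0, "hand": 1},
  ],
)

```text
clock: 53.1
eef_pos: [597.4, -143.3, 106.9]
tool_rot: [-3.138, 0.007, 1.609]
force: [-3.9, -8.8, 5.2]
width: 11.7
gripper_force: 58.5
```

Emit:
send_rows(
  series=[
    {"ax": 0, "ay": 0, "az": 0, "dx": -0.1, "dy": 1.2, "dz": 0, "hand": 1},
    {"ax": 0, "ay": 0, "az": 0, "dx": -0.25, "dy": 2.35, "dz": 0, "hand": 1},
    {"ax": 0, "ay": 0, "az": 0, "dx": -0.48, "dy": 4.74, "dz": 0, "hand": 1},
    {"ax": 0, "ay": 0, "az": 0, "dx": -0.42, "dy": 7.15, "dz": 0, "hand": 1},
    {"ax": 0, "ay": 0, "az": 0, "dx": -0.06, "dy": 9.53, "dz": 0, "hand": 1},
    {"ax": 0, "ay": 0, "az": 0, "dx": 0.6, "dy": 11.84, "dz": 0, "hand": 1},
    {"ax": 0, "ay": 0, "az": 0, "dx": 0.95, "dy": 12.8, "dz": 0, "hand": 1},
    {"ax": 0, "ay": 0, "az": 0, "dx": 1.3, "dy": 13.5, "dz": 0, "hand": 1},
    {"ax": 0, "ay": 0, "az": 0, "dx": 1.3, "dy": 13.5, "dz": 0, "hand": 1},
  ],
)

```text
clock: 54.0
eef_pos: [733.2, -134.8, 106.7]
tool_rot: [3.142, 0.02, 1.603]
force: [1.5, -21.3, -0.1]
width: -0.1
gripper_force: 0.0
```

```bash
python3 - <<'E'
from h import *
t=snap('top','t19');snap('scene','s19')
a=np.array(load('t18')['pixels']).astype(int);b=np.array(t['pixels']).astype(int)
print(read_state()['eef_pos'],read_state()['width'])
# old door location still occupied? panel row
for X in ([540,46,100],[480,44,100]): 
    u,v=proj(t,X).round().astype(int); print(u,v,a[v-1:v+2,u-3:u+4].mean((0,1)).round(),b[v-1:v+2,u-3:u+4].mean((0,1)).round())
E
```

```text
[ 733.09385399 -134.81271269  106.57430473] -0.16516078546742904
304 230 [90. 86. 75.] [161. 158. 155.]
305 253 [112. 115. 111.] [163. 160. 157.]
```

Emit:
send_rows(
  series=[
    {"ax": 0, "ay": 0, "az": 0, "dx": -1, "dy": 0, "dz": 0, "hand": 1},
    {"ax": 0, "ay": 0, "az": 0, "dx": -3, "dy": 0, "dz": 0, "hand": 1},
    {"ax": 0, "ay": 0, "az": 0, "dx": -3.5, "dy": 0, "dz": -3, "hand": 1},
    {"ax": 0, "ay": 0, "az": 0, "dx": -3.5, "dy": 0, "dz": -7, "hand": 1},
    {"ax": 0, "ay": 0, "az": 0, "dx": -3.5, "dy": 0, "dz": -11, "hand": 0.5},
    {"ax": 0, "ay": 0, "az": 0, "dx": -3.5, "dy": -3, "dz": -14, "hand": 0},
    {"ax": 0, "ay": 0, "az": 0, "dx": -3.5, "dy": -7, "dz": -16, "hand": 0},
    {"ax": 0, "ay": 0, "az": 0, "dx": -3.5, "dy": -11, "dz": -16, "hand": 0},
    {"ax": 0, "ay": 0, "az": 0, "dx": -3.5, "dy": -15, "dz": -16, "hand": 0},
    {"ax": 0, "ay": 0, "az": 0, "dx": -3.5, "dy": -18, "dz": -16, "hand": 0},
  ],
)

```text
clock: 55.1
eef_pos: [552.1, -160.7, 266.7]
tool_rot: [-3.141, 0.0, 1.612]
force: [0.5, -1.1, 0.5]
width: 84.8
gripper_force: 0.0
```

```bash
python3 - <<'E'
from h import *
t=snap('top','t20');s=snap('scene','s20');w=snap('wrist','w20'); e=read_state(); print(e['eef_pos'],e['force'])
h=np.array([-175,-105.])
# score: fit theta using change between first images and now along panel top edge & handle bar
for th in np.arange(1.0,1.80,.05):
    c,s_=np.cos(th),np.sin(th); out=[]
    for f0,f1 in (('top0','t20'),('scene0','s20')):
        A=np.array(load(f0)['pixels']).astype(int);B=np.array(load(f1)['pixels']).astype(int); D=abs(A-B).max(2)
        pts=[[*st(*(h+r*np.array([-s_,c])+0)),z] for r in np.linspace(15,200,40) for z in np.linspace(10,98,12)]
        v0=np.array([-54,185.]); hb=[[*st(*(h+np.array([c*v0[0]-s_*v0[1],s_*v0[0]+c*v0[1]]))),z] for z in np.linspace(120,188,20)]
        g=lambda P,I:[I[int(round(v)),int(round(u))] for u,v in (proj(load(f1),X) for X in P) if 0<=u<639.4 and 0<=v<479.4]
        col=np.array(g(pts,B)); out+= [round(float((np.array(g(pts,D))>12).mean()),2), round(float((np.array(g(hb,D))>12).mean()),2), round(float(np.std(col[:,0])),1)]
    print(round(th,2),out)
E
```

```text
[ 553.29668261 -161.07705155  267.10124459] [ 1.83608493  0.39449448 -0.6159906 ]
1.0 [0.28, 1.0, 41.3, 0.63, 0.9, 68.5]
1.05 [0.28, 1.0, 43.7, 0.66, 0.95, 68.1]
1.1 [0.27, 1.0, 45.4, 0.69, 1.0, 67.2]
1.15 [0.25, 1.0, 45.9, 0.72, 1.0, 64.4]
1.2 [0.24, 1.0, 46.9, 0.76, 1.0, 62.1]
1.25 [0.24, 1.0, 47.4, 0.8, 0.95, 59.4]
1.3 [0.26, 1.0, 48.2, 0.83, 0.8, 56.4]
1.35 [0.28, 1.0, 48.0, 0.86, 0.75, 53.1]
1.4 [0.3, 0.75, 47.7, 0.86, 0.75, 48.8]
1.45 [0.33, 1.0, 47.2, 0.87, 0.65, 45.1]
1.5 [0.38, 1.0, 45.6, 0.9, 0.7, 42.5]
1.55 [0.46, 1.0, 43.1, 0.92, 0.6, 40.5]
1.6 [0.6, 0.85, 37.0, 0.91, 0.9, 39.2]
1.65 [0.78, 0.65, 26.4, 0.93, 0.9, 37.5]
1.7 [0.98, 1.0, 12.7, 0.91, 0.95, 34.2]
1.75 [1.0, 1.0, 18.0, 0.91, 1.0, 29.1]
```

The door is at about 1.7 rad, wide open. Next I locate the fin.

```bash
python3 - <<'E'
from h import *
for f in('w20','t20','w8'):
    d=load(f); hsv=cv2.cvtColor(np.array(d['pixels']),cv2.COLOR_RGB2HSV).astype(int)
    m=(((hsv[...,0]<4)|(hsv[...,0]>177))&(hsv[...,1]>190)&(hsv[...,2]>70)).astype(np.uint8); k,_,q,c=cv2.connectedComponentsWithStats(m)
    for i in range(1,k):
        if q[i,4]>40 and (f!='t20' or c[i][1]>100):
            x,y,w_,h_,a=q[i]; print(f,q[i],[inst(atz(d,u,v,72)).round(1).tolist() for u,v in ((x+w_/2,y+.5),(x+w_/2,y+h_-.5),(x,y+h_/2),(x+w_,y+h_/2))])
plan((*st(-150,-0),150,1.612),(*st(-150,0),0,1.612))
E
```

```text
w8 [312 152  12  56 610] [[-105.0, 0.2], [-156.5, 0.5], [-130.3, 6.0], [-130.3, -5.2]]
t 55.2 at [ 553.3 -161.1  267.1] [-3.141e+00  1.000e-03  1.611e+00] w 85.4 q [ 0.5   0.47 -0.4   1.62  0.2   1.09  0.08] F [ 1.8  0.4 -0.6]
(np.float64(538.4788022983427), np.float64(73.82731268787498), 150) d [23.54 -0.53 11.7 ] a [-0.     0.001 -0.001]
(np.float64(538.4788022983427), np.float64(73.82731268787498), 0) d [23.54 -0.53 26.7 ] a [-0.     0.001 -0.001]
```

Emit:
send_rows(
  series=[
    {"ax": 0, "ay": 0, "az": 0, "dx": 3, "dy": 0, "dz": 1, "hand": 0},
    {"ax": 0, "ay": 0, "az": 0, "dx": 7.5, "dy": -0.2, "dz": 4, "hand": 0},
    {"ax": 0, "ay": 0, "az": 0, "dx": 12, "dy": -0.4, "dz": 7, "hand": 0},
    {"ax": 0, "ay": 0, "az": 0, "dx": 16.5, "dy": -0.5, "dz": 9.5, "hand": 0},
    {"ax": 0, "ay": 0, "az": 0, "dx": 20, "dy": -0.5, "dz": 11.5, "hand": 0},
    {"ax": 0, "ay": 0, "az": 0, "dx": 22.5, "dy": -0.5, "dz": 13, "hand": 0},
    {"ax": 0, "ay": 0, "az": 0, "dx": 23.5, "dy": -0.5, "dz": 14, "hand": 0},
    {"ax": 0, "ay": 0, "az": 0, "dx": 23.5, "dy": -0.5, "dz": 14, "hand": 0},
    {"ax": 0, "ay": 0, "az": 0, "dx": 23.5, "dy": -0.5, "dz": 14, "hand": 0},
  ],
)

```text
clock: 56.15
eef_pos: [541.0, 72.6, 126.5]
tool_rot: [3.141, 0.001, 1.61]
force: [-0.4, -0.5, -0.7]
width: 85.3
gripper_force: 0.0
```

```bash
python3 - <<'E'
from h import *
plan((*st(-150,-0),0,1.612))
d=snap('wrist','w21'); hsv=cv2.cvtColor(np.array(d['pixels']),cv2.COLOR_RGB2HSV).astype(int)
m=(((hsv[...,0]<4)|(hsv[...,0]>177))&(hsv[...,1]>190)&(hsv[...,2]>70)).astype(np.uint8); k,_,q,c=cv2.connectedComponentsWithStats(m)
for i in range(1,k):
    if q[i,4]>40:
        x,y,w_,h_,a=q[i]; print(q[i],[inst(atz(d,u,v,72)).round(1).tolist() for u,v in ((x+w_/2,y+.5),(x+w_/2,y+h_-.5),(x,y+h_/2),(x+w_,y+h_/2))])
E
```

```text
t 56.1 at [541.   72.6 126.5] [3.141e+00 1.000e-03 1.610e+00] w 85.3 q [ 0.05  0.59 -0.36  1.87  0.3   0.73 -0.44] F [-0.4 -0.5 -0.7]
(np.float64(538.4788022983427), np.float64(73.82731268787498), 0) d [ 0.15 -0.26 12.65] a [ 0.001  0.001 -0.002]
[ 308  180   21   76 1434] [[-113.2, 1.0], [-156.3, 1.3], [-134.2, 7.0], [-134.2, -4.7]]
```

Emit:
send_rows(
  series=[
    {"ax": 0, "ay": 0, "az": 0, "dx": 0, "dy": -0.35, "dz": 3, "hand": 0},
    {"ax": 0, "ay": 0, "az": 0, "dx": 0, "dy": -0.35, "dz": 7, "hand": 0},
    {"ax": 0, "ay": 0, "az": 0, "dx": 0, "dy": -0.35, "dz": 10.5, "hand": 0},
    {"ax": 0, "ay": 0, "az": 0, "dx": 0, "dy": -0.35, "dz": 12.3, "hand": 0},
    {"ax": 0, "ay": 0, "az": 0, "dx": 0, "dy": -0.35, "dz": 12.6, "hand": 0},
    {"ax": 0, "ay": 0, "az": 0, "dx": 0, "dy": -0.35, "dz": 12.6, "hand": 0.4},
    {"ax": 0, "ay": 0, "az": 0, "dx": 0, "dy": -0.35, "dz": 12.6, "hand": 0.7},
    {"ax": 0, "ay": 0, "az": 0, "dx": 0, "dy": -0.35, "dz": 12.6, "hand": 1},
    {"ax": 0, "ay": 0, "az": 0, "dx": 0, "dy": -0.35, "dz": 12.6, "hand": 1},
    {"ax": 0, "ay": 0, "az": 0, "dx": 0, "dy": -0.35, "dz": 12.6, "hand": 1},
  ],
)

```text
clock: 57.2
eef_pos: [537.0, 74.0, 1.1]
tool_rot: [3.14, -0.0, 1.612]
force: [0.3, -0.7, -0.0]
width: 12.0
gripper_force: 0.0
```

Emit:
send_rows(
  series=[
    {"ax": 0, "ay": 0, "az": 0, "dx": 0, "dy": 0, "dz": 0, "hand": 1},
    {"ax": 0, "ay": 0, "az": 0, "dx": 0, "dy": 0, "dz": 0, "hand": 1},
    {"ax": 0, "ay": 0, "az": 0, "dx": -0.5, "dy": 0, "dz": 0, "hand": 1},
    {"ax": 0, "ay": 0, "az": 0, "dx": -1.2, "dy": 0, "dz": 0, "hand": 1},
    {"ax": 0, "ay": 0, "az": 0, "dx": -2.2, "dy": 0, "dz": 0, "hand": 1},
    {"ax": 0, "ay": 0, "az": 0, "dx": -3.4, "dy": 0, "dz": 0, "hand": 1},
    {"ax": 0, "ay": 0, "az": 0, "dx": -4.7, "dy": 0, "dz": 0, "hand": 1},
    {"ax": 0, "ay": 0, "az": 0, "dx": -6, "dy": 0, "dz": 0, "hand": 1},
    {"ax": 0, "ay": 0, "az": 0, "dx": -7.3, "dy": 0, "dz": 0, "hand": 1},
    {"ax": 0, "ay": 0, "az": 0, "dx": -8.6, "dy": 0, "dz": 0, "hand": 1},
  ],
)

```text
clock: 58.2
eef_pos: [540.8, -9.6, 0.9]
tool_rot: [3.14, -0.003, 1.614]
force: [-0.2, 5.9, 3.2]
width: 11.2
gripper_force: 58.8
```

Gripped and sliding with about 6 N of drag. I keep pulling.

Emit:
send_rows(
  series=[
    {"ax": 0, "ay": 0, "az": 0, "dx": -1.3, "dy": 0, "dz": 0, "hand": 1},
    {"ax": 0, "ay": 0, "az": 0, "dx": -2.6, "dy": 0, "dz": 0, "hand": 1},
    {"ax": 0, "ay": 0, "az": 0, "dx": -3.9, "dy": 0, "dz": 0, "hand": 1},
    {"ax": 0, "ay": 0, "az": 0, "dx": -5.2, "dy": 0, "dz": 0, "hand": 1},
    {"ax": 0, "ay": 0, "az": 0, "dx": -6.5, "dy": 0, "dz": 0, "hand": 1},
    {"ax": 0, "ay": 0, "az": 0, "dx": -7.8, "dy": 0, "dz": 0, "hand": 1},
    {"ax": 0, "ay": 0, "az": 0, "dx": -9.1, "dy": 0, "dz": 0, "hand": 1},
    {"ax": 0, "ay": 0, "az": 0, "dx": -10.4, "dy": 0, "dz": 0, "hand": 1},
    {"ax": 0, "ay": 0, "az": 0, "dx": -11.7, "dy": 0, "dz": 0, "hand": 1},
    {"ax": 0, "ay": 0, "az": 0, "dx": -13, "dy": 0, "dz": 0, "hand": 1},
  ],
)

```text
clock: 59.2
eef_pos: [545.9, -139.3, 0.8]
tool_rot: [3.14, -0.003, 1.614]
force: [-0.2, 6.7, 4.7]
width: 11.1
gripper_force: 58.9
```

Emit:
send_rows(
  series=[
    {"ax": 0, "ay": 0, "az": 0, "dx": -1.3, "dy": 0, "dz": 0, "hand": 1},
    {"ax": 0, "ay": 0, "az": 0, "dx": -2.6, "dy": 0, "dz": 0, "hand": 1},
    {"ax": 0, "ay": 0, "az": 0, "dx": -3.9, "dy": 0, "dz": 0, "hand": 1},
    {"ax": 0, "ay": 0, "az": 0, "dx": -5.2, "dy": 0, "dz": 0, "hand": 1},
    {"ax": 0, "ay": 0, "az": 0, "dx": -6.5, "dy": 0, "dz": 0, "hand": 1},
    {"ax": 0, "ay": 0, "az": 0, "dx": -7.6, "dy": 0, "dz": 0, "hand": 1},
    {"ax": 0, "ay": 0, "az": 0, "dx": -8.4, "dy": 0, "dz": 0, "hand": 1},
    {"ax": 0, "ay": 0, "az": 0, "dx": -8.9, "dy": 0, "dz": 0, "hand": 1},
    {"ax": 0, "ay": 0, "az": 0, "dx": -9, "dy": 0, "dz": 0, "hand": 1},
    {"ax": 0, "ay": 0, "az": 0, "dx": -9, "dy": 0, "dz": 0, "hand": 1},
  ],
)

```text
clock: 60.2
eef_pos: [549.3, -229.4, 0.8]
tool_rot: [3.141, -0.003, 1.613]
force: [0.3, 4.7, 5.7]
width: 11.5
gripper_force: 59.1
```

```bash
python3 - <<'E'
from h import *
snap('top','t22');w=snap('wrist','w22');snap('scene','s22')
e=read_state();print(e['eef_pos'],e['width'],inst(e['eef_pos']),e['tool_rot'])
for f,box,mn in (('w22',(0,0,640,480),150),('t22',(180,150,420,330),20)):
    d=load(f); hsv=cv2.cvtColor(np.array(d['pixels']),cv2.COLOR_RGB2HSV).astype(int)
    for c,h,S in (('teal',95,100),('pink',174,90),('orange',18,140)):
        m=((abs(hsv[...,0]-h)<6)&(hsv[...,1]>S)).astype(np.uint8); k,_,q,ce=cv2.connectedComponentsWithStats(m)
        print(f,c,[(q[i].tolist(),inst(atz(d,*ce[i],17)).round().tolist()) for i in range(1,k) if q[i,4]>mn and box[0]<ce[i][0]<box[2] and box[1]<ce[i][1]<box[3]])
E
```

```text
[ 549.33018679 -229.36289379    0.80377926] 10.862465099055196 [-453.3798638     1.64684127] [ 3.14112989e+00 -2.70595584e-03  1.61295933e+00]
w22 teal []
w22 pink []
w22 orange [([393, 28, 98, 97, 6981], [-366.0, -39.0])]
t22 teal [([330, 205, 21, 16, 163], [-276.0, -55.0])]
t22 pink [([320, 203, 10, 10, 80], [-234.0, -72.0]), ([353, 253, 9, 10, 69], [-317.0, 73.0])]
t22 orange [([267, 148, 26, 22, 233], [-122.0, -210.0]), ([188, 181, 75, 31, 304], [20.0, -142.0]), ([368, 212, 11, 11, 87], [-368.0, -38.0]), ([261, 244, 3, 19, 32], [-55.0, 48.0])]
```

The tray is fully out (centre at stand x −303), and all five smalls show inside it. Now I release and lift.

Emit:
send_rows(
  series=[
    {"ax": 0, "ay": 0, "az": 0, "dx": 0, "dy": 0, "dz": 0, "hand": 0.6},
    {"ax": 0, "ay": 0, "az": 0, "dx": 0, "dy": 0, "dz": 0, "hand": 0.4},
    {"ax": 0, "ay": 0, "az": 0, "dx": 0, "dy": 0, "dz": 0, "hand": 0.4},
    {"ax": 0, "ay": 0, "az": 0, "dx": 0, "dy": 0, "dz": -2, "hand": 0.4},
    {"ax": 0, "ay": 0, "az": 0, "dx": 0, "dy": 0, "dz": -6, "hand": 0.4},
    {"ax": 0, "ay": 0, "az": 0, "dx": 0, "dy": 0, "dz": -11, "hand": 0.4},
    {"ax": 0, "ay": 0, "az": 0, "dx": -2, "dy": 0, "dz": -15, "hand": 0.4},
    {"ax": 0, "ay": 0, "az": 0, "dx": -5, "dy": 0, "dz": -19, "hand": 0.4},
    {"ax": 0, "ay": 0, "az": 0, "dx": -8, "dy": 0, "dz": -22, "hand": 0.4},
    {"ax": 0, "ay": 0, "az": 0, "dx": -10, "dy": 0, "dz": -22, "hand": 0.4},
  ],
)

```text
clock: 61.35
eef_pos: [555.2, -336.2, 225.6]
tool_rot: [3.134, 0.006, 1.608]
force: [0.3, -0.0, -0.6]
width: 51.4
gripper_force: 0.0
```

Emit:
send_rows(
  series=[
    {"ax": 0, "ay": 0, "az": 0, "dx": 0, "dy": -2, "dz": 0, "hand": 0.4},
    {"ax": 0, "ay": 0, "az": 0, "dx": -2, "dy": -6, "dz": 0, "hand": 0.4},
    {"ax": 0, "ay": 0, "az": 0, "dx": -5, "dy": -10, "dz": 0, "hand": 0.4},
    {"ax": 0, "ay": 0, "az": 0, "dx": -8, "dy": -13, "dz": 0, "hand": 0.4},
    {"ax": 0, "ay": 0, "az": 0, "dx": -10, "dy": -14, "dz": 0, "hand": 0.4},
    {"ax": 0, "ay": 0, "az": 0, "dx": -10, "dy": -14, "dz": 0, "hand": 0.4},
    {"ax": 0, "ay": 0, "az": 0, "dx": -10, "dy": -14, "dz": 0, "hand": 0.4},
  ],
)

```text
clock: 62.05
eef_pos: [417.0, -437.4, 220.2]
tool_rot: [3.142, -0.001, 1.61]
force: [0.1, 0.9, -0.3]
width: 51.5
gripper_force: 0.0
```

```bash
python3 - <<'E'
from h import *
snap('top','t23');w=snap('wrist','w23');snap('scene','s23')
e=read_state();print(e['clock'],e['eef_pos'],e['force'].round(1))
for f,box,mn in (('w23',(0,0,640,480),100),('t23',(80,150,420,330),20),('s23',(150,150,620,440),15)):
    d=load(f); hsv=cv2.cvtColor(np.array(d['pixels']),cv2.COLOR_RGB2HSV).astype(int)
    for c,h,S in (('teal',95,100),('pink',174,90),('orange',18,140)):
        m=((abs(hsv[...,0]-h)<6)&(hsv[...,1]>S)).astype(np.uint8); k,_,q,ce=cv2.connectedComponentsWithStats(m)
        print(f,c,[(q[i].tolist(),inst(atz(d,*ce[i],17)).round().tolist()) for i in range(1,k) if q[i,4]>mn and box[0]<ce[i][0]<box[2] and box[1]<ce[i][1]<box[3]])
# bystander changes in top view between start and now
A=np.array(load('top0')['pixels']).astype(int);B=np.array(load('t23')['pixels']).astype(int);D=abs(A-B).max(2)>35
for n,X in (('can',[759,112,100]),('bottle',[757,-1,150]),('cup',[659,-376,85]),('jar',[300,-292,65])):
    u,v=proj(load('top0'),X).round().astype(int); print(n,u,v,D[v-12:v+13,u-12:u+13].mean().round(2))
# white tray extents in top along stand axes
for n,p in (('L',(-303,92)),('R',(-303,-92)),('B',(-220,0)),('F',(-386,0))): 
    u,v=proj(load('t23'),[*st(*p),48]).round().astype(int); print(n,u,v,B[v-2:v+3,u-2:u+3].mean((0,1)).round())
E
```

```text
62.2 [ 418.56141103 -435.73079254  220.46000077] [-0.1  0.  -0.3]
w23 teal []
w23 pink []
w23 orange []
t23 teal [([330, 205, 21, 16, 159], [-276.0, -54.0]), ([150, 213, 27, 25, 482], [221.0, -44.0])]
t23 pink [([320, 203, 10, 10, 79], [-234.0, -72.0]), ([122, 219, 28, 27, 523], [296.0, -28.0]), ([353, 253, 9, 10, 69], [-317.0, 72.0])]
t23 orange [([267, 148, 26, 22, 236], [-122.0, -210.0]), ([188, 181, 75, 31, 290], [20.0, -142.0]), ([368, 212, 11, 11, 84], [-367.0, -38.0])]
s23 teal [([294, 277, 11, 6, 35], [-295.0, -35.0]), ([475, 329, 30, 32, 744], [209.0, -28.0])]
s23 pink [([306, 246, 11, 11, 87], [-320.0, 75.0]), ([508, 335, 34, 32, 774], [286.0, -10.0]), ([394, 380, 19, 31, 427], [76.0, -248.0]), ([338, 419, 18, 32, 486], [5.0, -388.0]), ([409, 419, 21, 32, 487], [139.0, -322.0]), ([481, 419, 24, 32, 494], [275.0, -256.0])]
s23 orange [([426, 234, 17, 6, 17], [-31.0, 280.0]), ([270, 265, 11, 11, 95], [-371.0, -33.0]), ([370, 267, 8, 10, 19], [-130.0, 76.0]), ([363, 278, 9, 12, 28], [-130.0, 27.0]), ([367, 289, 75, 28, 153], [-13.0, 9.0]), ([313, 334, 30, 37, 757], [-121.0, -224.0])]
can 279 148 0.0
bottle 321 142 0.0
cup 464 184 0.01
jar 435 322 0.0
L 353 264 [125. 120. 118.]
R 349 197 [120. 119. 116.]
B 320 232 [136. 136. 132.]
F 382 229 [124.  83.  79.]
```

```bash
python3 -c "
from h import *
print(finish_job())"
```

```text
the job is handed in; nothing more can be done
None
```

The job is handed in at 62 s on the robot clock: all five small castings are in the catch tray, which stands clear of the porch on the table. Both large ones are in the hopper, the sieve is level, the door is open to about 1.7 rad, and the jar, cup, can and bottle have not moved; I ran no separate check on the brush.

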